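Make up two fitting kits in shadow-foam trays

ROBOT

A 6-joint arm with a two-finger parallel gripper is mounted at the origin on a cart in front of the work surface, level with it; the furniture and walls round the work are solid. World frame = base frame: x ahead of the robot, y to its left, z up, the work surface at z = 0. Lengths are in m, angles in rad, forces in N, time in s.
With the tool pointing down it reaches from about 0.3 to 0.875 m from the base axis. Payload 6.4 kg.
Tool frame: the origin (TCP) lies at the very end of the fingers, on their centre line; the grasp point (between the pads) lies 19 mm behind it; z points along the fingers, y is the line along which they close (so a half turn about z gives the same grasp; the last joint's range is limited). The gripper opens to 85 mm and grips with 20 to 120 N. Pads are 22 mm wide; open, the fingers measure 114 mm over their backs; the gripper's body (76 mm by 85 mm) begins 54 mm behind the grasp point. The pads swing forward as they close: fully open they stand 13 mm farther back than shut.
Start: joints at [-1.479, 0.181, 1.607, -0, 1.354, -0.206], TCP at [0.169, -0.55, 0.231] pointing down, gripper open.
Joint ranges: [-2.99, 2.99], [-0.89, 2.07], [0.3, 2.58], [-1.14, 4.28], [0, 2.63], [-3.12, 3.12]. Speed limits (rad/s): [2.57, 2.57, 3.01, 3.14, 3.14, 3.14].

INTERFACE

Orientations are given as a unit quaternion [w, x, y, z].
In Python, from bench import ctrl gives the robot as it stands.
- The arm moves only by the tool jog_arm, never from a script. Its argument "series" is a list that holds one entry, the list of rows, each a list of 7 numbers: the shift along the tool's x, y, z in mm, then the turn, a rotation vector about the tool's x, y, z in rad, then the finger opening in mm, from 0 to 85.4. In form: [[[tx, ty, tz, rx, ry, rz, gripper], ...]]. A call has exactly 10 rows; each row shifts and turns the commanded pose from where the row before left it, along the tool's axes as they then stand; what a row does not reach is not made up. A row lasts 1/10 s, in which the tool goes at most 50 mm and 8.59 degrees, less where a joint would pass 70% of its speed; a pose out of reach is approached as far as the arm can. A call with a gripper value outside its range is refused whole. The fingers move at their own pace and stop on an object; the grip force is fixed at half the most. Time passes only in rows, so rows that do not move let the fingers close, or fill a call up. It gives the time, the measured TCP pose, the force, the opening and the grip force at its end, in the units of the state.
- ctrl.get_obs(): the state, without advancing time (a new reading comes with each control period).
- ctrl.camera(name): name is "scene" or "side" or "wrist"; returns a dict with "frame" (420x560x3 uint8, blue, green, red), "z_map" (420x560 float32, m along the optical axis (not along the pixel's ray), 0 where there is no reading), "fx", "fy", "cx", "cy" (pixels), "xyz" and "rotation" of the camera in the world. Camera axes: x right, y down, z forward; pixel columns grow to the right and rows downward; lengths in m; the calibration is good to about 2 mm. A picture is of the moment at which its call begins.
- ctrl.hand_in(): hands the job in; it is judged then, once.
The state is a dict: "time_s": time; "q": joint angles; "dq": joint speeds; "joint_efforts": joint torques, N m; "eef_pos": TCP position; "eef_rot": TCP orientation; "wrist_force": force on the tool from outside, world axes, zero at the start; "torque": the same for the moment, N m; "opening": opening from 0.0 (shut) to 1.0 (fully open); "grasp_force": force on a finger pad.
Only numpy, scipy, OpenCV 4.12 (cv2) and the standard library are available. Lean on these libraries where they do the work, as an engineer would, in place of code of your own. Each camera call takes 0.05 s, during which the arm holds its last target. There are 200 camera calls.

TASK

Make up the two fitting kits: the brass flange, the blue screwdriver and the black clear-lidded parts box go into the orange-lined foam tray, and the large steel flange and the red screwdriver into the white-lined tray, where the loupe is already packed. Lay each thing down into its own cut-out so that it sits flat on the bottom (drivers with the handle in the wide end of the slot), and leave the yellow screwdriver and the small steel flange where they are.

Things in the scene. Friction and masses are not known exactly. Their poses are not given: they have to be found in the camera images.
- orange_tray: Grey tray 156 x 188 x 14 mm, fixed; dark foam, top z = 12, cut-outs 4.5 deep, orange lining. Origin: underside centre. In mm: driver slot along y, centre (-39, 0), 134 long, 28 wide (handle) from y = -12 to the +y end, 16 wide (blade) below; handle middle at (-39, 29); there a finger notch 34 (y) x 62 (x); round 44 at (36, 55) for the brass flange; square 68 at (36, -45) for the parts box.
- white_tray: Grey tray 156 x 188 x 14 mm, fixed; dark foam, top z = 12, cut-outs 4.5 deep, white lining. Origin: underside centre. In mm: driver slot along y, centre (-39, 0), 127 long, 28 wide (handle) from y = -12 to the +y end, 16 wide (blade) below; handle middle at (-39, 25); there a finger notch 34 (y) x 62 (x); round 64 at (36, -45) for the large flange; at (36, 45) a black loupe 11 thick, fixed.
- brass_flange: brass-coloured turned flange lying on its broad foot on the bench, bore up: foot 30 mm across and 10 mm high with upright sides (grip only here, low down: higher up the fingers slip off), a hub above it to a height of 26 mm (solid for contact: it narrows like a cone from the foot to the hub's top). Origin: centre of its underside, z up.
- large_flange: the larger steel turned flange lying on its broad foot on the bench, bore up: foot 50 mm across and 8.5 mm high with upright sides (grip only here, low down: higher up the fingers slip off), a hub above it to a height of 22 mm (solid for contact: it narrows like a cone from the foot to the hub's top). Origin: centre of its underside, z up.
- small_flange: the smaller steel turned flange lying on its broad foot on the bench, bore up: foot 36 mm across and 7.5 mm high with upright sides (grip only here, low down: higher up the fingers slip off), a hub above it to a height of 20 mm (solid for contact: it narrows like a cone from the foot to the hub's top). Origin: centre of its underside, z up. Not needed: it stays where it is.
- parts_box: flat square parts box lying on the bench, black base 50 x 50 x 9 mm with a clear lid (fixed shut) over a grey dotted insert to 13 mm height and a 4 mm lip in the middle of its -x side. Grip it across two sides, 50 mm. Origin: centre of its underside, z up. It may lie in its cut-out in any of the four quarter turns.
- blue_driver_handle (a point): blue-handled screwdriver, 120 mm long, lying on the green mat (its top 4 mm above the bench). This point: middle of the handle, on its axis, 7 mm above what it lies on; the handle is a cylinder 14 mm thick and 62 mm long and holds nearly all the weight. y axis: along the driver towards the handle's end; the thin blade points to -y. z up at the start.
- red_driver_handle (a point): red-handled screwdriver, 113 mm long, lying on the green mat (its top 4 mm above the bench). This point: middle of the handle, on its axis, 7 mm above what it lies on; the handle is a cylinder 14 mm thick and 62 mm long and holds nearly all the weight. y axis: along the driver towards the handle's end; the thin blade points to -y. z up at the start.
- usb_camera_stand: Black camera stand that stays put between the two sides of the bench: foot 100 x 130 x 10 mm, on it a post and a camera up to 0.22 m high. Keep the gripper clear of it: pass in front of it (x below 0.5) or above. Origin: centre of its underside.
- yellow_driver_handle (a point): yellow-handled screwdriver, 127 mm long, lying on the green mat (its top 4 mm above the bench). This point: middle of the handle, on its axis, 7 mm above what it lies on; the handle is a cylinder 14 mm thick and 62 mm long and holds nearly all the weight. y axis: along the driver towards the handle's end; the thin blade points to -y. z up at the start. Not needed: it stays where it is.

How it is judged:
By the outcome, as a careful person would: the job done as asked, in the order asked, and still so for the second after the job is handed in, with the robot touching nothing.
It also fails if it takes over 122 s, if anything falls off the work surface, if the arm or the gripper's body presses on something with over 40 N, if the wrist force passes 120 N, or if a joint passes its speed limit or range.

## Working session

There is one attempt and no reset: what is moved stays moved. The work goes in short steps, Python scripts to look and compute and a tool call to move; the robot and the scene stay as the last step left them, time stands still between calls to the robot, and variables do not carry over. Pictures are saved under pics/ and viewed, at most 14 in all, crops included, and the job is handed in when it is done.

Besides the shell and the picture viewer there is one more tool, called after "Call:" as a command line: name --argument value ..., lists and objects as JSON in quotes. jog_arm: Moves the arm, as the interface text tells. Its arguments: {"type":"object","properties":{"series":{"type":"array"}},"required":["series"]}

```bash
mkdir -p pics; ls
cat > h.py <<'E'
import numpy as np, cv2
from bench import ctrl
def snap(n,f):
    c=ctrl.camera(n); cv2.imwrite('pics/'+f+'.png',c['frame']); np.savez('pics/'+f+'.npz',**{k:np.array(v) for k,v in c.items()}); return c
def load(f): return dict(np.load('pics/'+f+'.npz'))
def Rm(c):
    r=np.array(c['rotation'],float)
    if r.shape==(3,3): return r
    from scipy.spatial.transform import Rotation as R
    return R.from_quat([r[1],r[2],r[3],r[0]]).as_matrix()
def px(c,u,v,z=None):
    "pixel->world; at plane z if given else by depth"
    d=np.array([(u-c['cx'])/c['fx'],(v-c['cy'])/c['fy'],1.]); w=Rm(c)@d; o=np.array(c['xyz'])
    s=(z-o[2])/w[2] if z is not None else c['z_map'][int(round(v)),int(round(u))]
    return o+s*w
E
python3 - <<'E'
from h import *
for n in('scene','side','wrist'):
    c=snap(n,n+'0'); print(n,c['xyz'],c['rotation'],c['fx'],c['cx'])
o=ctrl.get_obs(); print(o)
E
```

```text
pics
scene [-0.20188223  0.98599289  0.63884976] [ 0.16400089 -0.27110032  0.80418067 -0.5028934 ] 498.89836657554605 280.0320347043272
side [0.41556349 1.04481314 0.84116081] [ 0.01915344 -0.05404643  0.89506988 -0.44222396] 401.90241472880615 278.6792033627438
wrist [ 0.23738686 -0.52794349  0.37270196] [ 0.11157779  0.79604883 -0.58899835 -0.08329228] 291.51902808102636 283.357080851456
{'time_s': 0.15, 'q': array([-1.47931685e+00,  1.81384288e-01,  1.60776520e+00,  9.14666065e-06,
        1.35379693e+00, -2.06314066e-01]), 'dq': array([-6.17425913e-04, -1.91845500e-03, -2.66334473e-03, -9.71392834e-05,
        1.05643295e-03, -6.38554992e-04]), 'joint_efforts': array([ 1.11159807e-03, -4.45264077e+01, -3.51691997e+01, -3.84391406e-04,
        5.79315107e-03, -1.42153928e-05]), 'eef_pos': array([ 0.1686846 , -0.54926502,  0.23058963]), 'eef_rot': array([-6.75509960e-04,  9.88935261e-01,  1.48346191e-01,  4.33014123e-05]), 'wrist_force': array([0.47725673, 0.19289676, 0.8249246 ]), 'torque': array([-0.03665439,  0.00175916, -0.00063564]), 'grasp_force': 0.0, 'opening': 1.0004381995949214}
```

View pics/scene0.png

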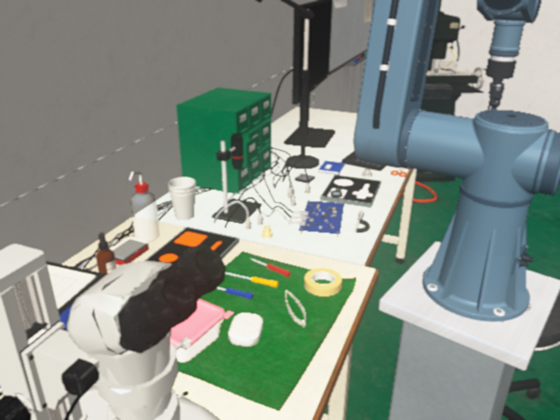

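View pics/side0.png

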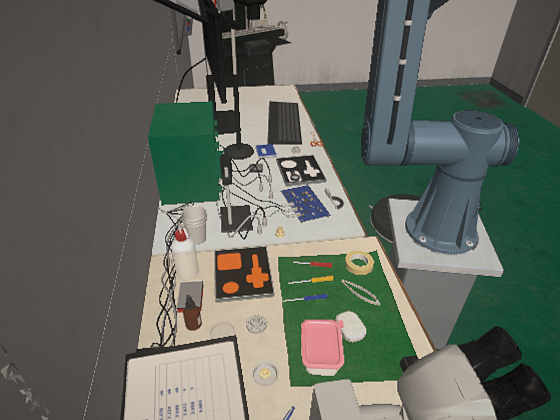

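View pics/wrist0.png

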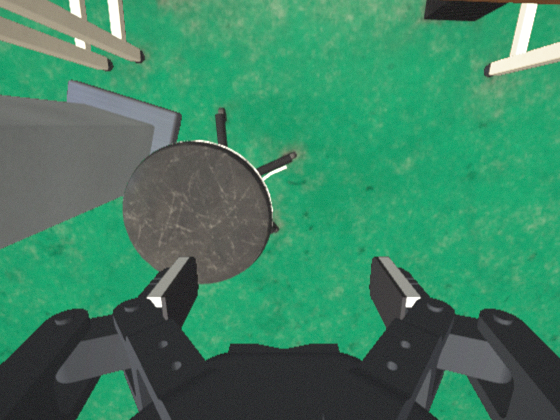

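The scene view shows the bench from behind. The side view shows the orange tray at (243,272), the drivers at about (310,265-298), flanges near (256,323) and (265,373), and the white tray at (302,170).

Run:
```python
from h import *
c=load('side0')
f=c['frame']
cv2.imwrite('pics/s1.png',cv2.resize(f[230:400,140:366],None,fx=3.5,fy=3.5,interpolation=cv2.INTER_CUBIC))
cv2.imwrite('pics/s2.png',cv2.resize(f[135:245,210:350],None,fx=5.4,fy=5.4,interpolation=cv2.INTER_CUBIC))
for u,v in[(256,323),(265,373),(222,330),(320,265),(320,279),(315,297),(243,272),(302,170),(280,232),(235,220),(300,330)]:
    print((u,v),px(c,u,v).round(3))
```

```text
(256, 323) [0.528 0.448 0.025]
(265, 373) [0.49  0.565 0.009]
(222, 330) [0.611 0.462 0.001]
(320, 265) [0.38  0.222 0.016]
(320, 279) [0.378 0.275 0.015]
(315, 297) [0.389 0.341 0.015]
(243, 272) [0.593 0.274 0.013]
(302, 170) [ 0.465 -0.282  0.014]
(280, 232) [0.508 0.1   0.021]
(235, 220) [0.662 0.047 0.01 ]
(300, 330) [0.421 0.439 0.004]
```

View pics/s1.png

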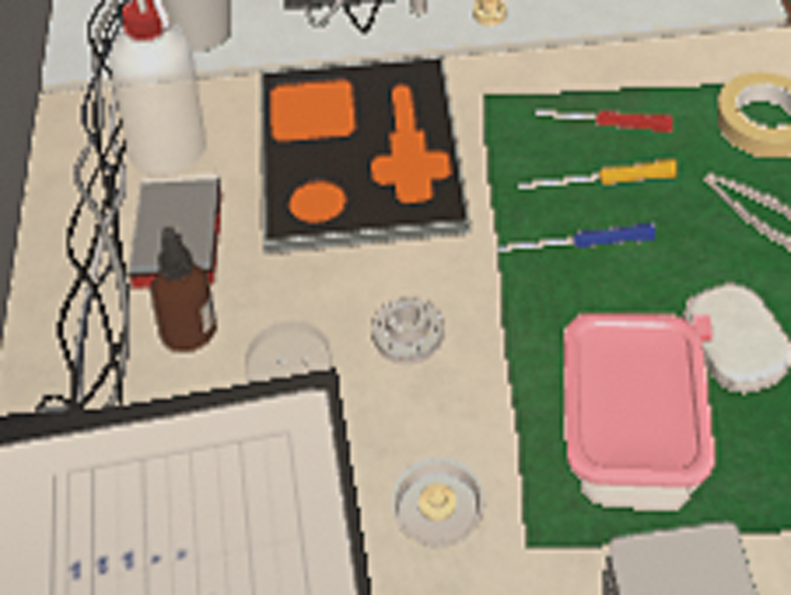

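View pics/s2.png

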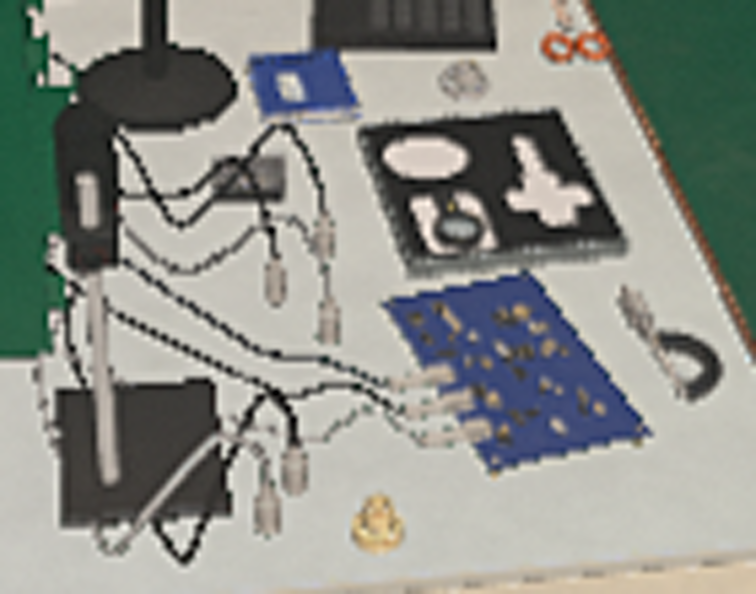

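The crops show the following:
- **Large flange:** at side pixel (256,323).
- **Brass flange:** at (280,232).
- **Small flange:** at (296,150).
- **Dark parts-box candidate:** near (256,168).
- **Drivers:** red, yellow and blue on the mat, with handles towards -x.

I'll go and look from closer, turning to yaw 90° first.

Call:
jog_arm --series '[[[0, 0, -50, 0, 0, -0.141, 85], [0, 0, 0, 0, 0, -0.141, 85], [0, 0, 0, 0, 0, -0.141, 85], [0, 0, 0, 0, 0, -0.141, 85], [0, 0, 0, 0, 0, -0.141, 85], [0, 0, 0, 0, 0, -0.141, 85], [0, 0, 0, 0, 0, -0.141, 85], [0, 0, 0, 0, 0, -0.141, 85], [0, 0, 0, 0, 0, -0.141, 85], [0, 0, 0, 0, 0, 0, 85]]]'

```text
time_s: 1.15
eef_pos: [0.1687, -0.5495, 0.2809]
eef_rot: [-0.0, 0.708, 0.706, 0.0]
wrist_force: [0.6, 0.2, 0.7]
opening: 0.992
grasp_force: 0.0
```

Call:
jog_arm --series '[[[30, 31, -5, 0, 0, 0, 85], [30, 31, -5, 0, 0, 0, 85], [30, 31, -5, 0, 0, 0, 85], [30, 31, -5, 0, 0, 0, 85], [30, 31, -5, 0, 0, 0, 85], [30, 31, -5, 0, 0, 0, 85], [30, 31, -5, 0, 0, 0, 85], [30, 31, -5, 0, 0, 0, 85], [0, 0, 0, 0, 0, 0, 85], [0, 0, 0, 0, 0, 0, 85]]]'

```text
time_s: 2.15
eef_pos: [0.4181, -0.31, 0.3212]
eef_rot: [-0.0, 0.709, 0.706, -0.0]
wrist_force: [-0.3, -0.2, 0.4]
opening: 0.996
grasp_force: 0.0
```

Run:
```python
from h import *
c=snap('wrist','w1'); o=ctrl.get_obs(); print(o['eef_pos'],o['eef_rot'],c['xyz'],c['rotation'])
cv2.imwrite('pics/w1b.png',cv2.resize(c['frame'],(800,600),interpolation=cv2.INTER_CUBIC))
```

```text
[ 0.41747875 -0.31070759  0.32103114] [-2.03397829e-04  7.09046158e-01  7.05161994e-01 -2.58554943e-04] [ 0.4198554  -0.23871601  0.46343153] [ 1.40207016e-01  9.90118283e-01 -2.78275605e-03  1.85251275e-04]
```

View pics/w1b.png

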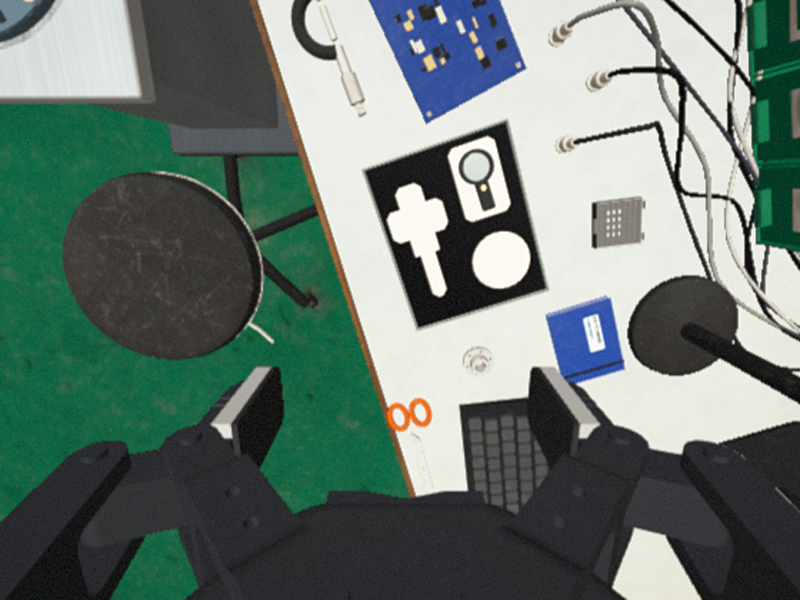

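The wrist view (up = +y, right = +x) shows the white tray with corners at about (363,170), (507,121), (548,290) and (417,328). The parts box is at (618,222) with its lip on the left (-x), and the small flange is at (478,360).

```bash
cat >> h.py <<'E'
def rect(c,P,z,s=1.0):
    w=np.array([px(c,u/s,v/s,z)[:2] for u,v in P])*1000
    return cv2.minAreaRect(w.astype(np.float32)),w
def blob(c,mask,seed,z):
    n,l,st,ce=cv2.connectedComponentsWithStats(mask.astype(np.uint8),connectivity=4)
    k=l[int(seed[1]),int(seed[0])]; m=(l==k).astype(np.uint8)
    cs,_=cv2.findContours(m,cv2.RETR_EXTERNAL,cv2.CHAIN_APPROX_NONE)
    C=max(cs,key=len)[:,0]
    return rect(c,C,z),px(c,*ce[k],z)*1000,st[k]
E
python3 - <<'E'
from h import *
c=load('w1'); s=800/560
g=c['frame'].astype(int); mx=g.max(2)
(r,w)=rect(c,[(363,170),(507,121),(548,290),(417,328)],.014,s); print('tray manual',r,w.round(1).tolist())
for sd,nm in(((478,460),'x'),):pass
b=blob(c,mx<60,(455/s,290/s),.012); print('tray black',b[0][0],b[2])
b=blob(c,mx>190,(500/s,260/s),.0095); print('round',b)
b=blob(c,mx>190,(418/s,215/s),.0095); print('slot',b[0][0],b[1],b[2])
(r,w)=rect(c,[(591,203),(645,197),(640,247),(594,247)],.009,s); print('box',r,w.round(1).tolist())
for u,v in((618,222),(600,225),(478,360)): print(px(c,u/s,v/s).round(4))
cv2.imwrite('pics/box.png',cv2.resize(c['frame'][125:185,400:470],None,fx=8,fy=8,interpolation=cv2.INTER_CUBIC))
E
```

```text
tray manual ((478.5078125, -295.0179748535156), (152.7577667236328, 185.27232360839844), 17.935609817504883) [[377.3, -230.4], [522.9, -184.3], [579.7, -359.6], [433.5, -403.9]]
tray black ((477.69915771484375, -294.0121765136719), (148.97914123535156, 180.2532958984375), 17.87860107421875) [ 256   86  125  143 6253]
round ((((525.977783203125, -325.994140625), (61.6558952331543, 62.731170654296875), 2.2858190536499023), array([[ 521.76233745, -294.77186138],
       [ 520.29937566, -296.30596516],
       [ 518.74840095, -296.2972754 ],
       [ 517.19743841, -296.28858571],
       [ 515.64648801, -296.27989608],
       [ 514.1763786 , -297.81685778],
       [ 512.62397992, -297.80815398],
       [ 511.14962506, -299.34801016],
       [ 509.59577537, -299.33929215],
       [ 508.11716166, -300.88205101],
       [ 506.63574432, -302.42773511],
       [ 505.15151538, -303.97635279],
       [ 503.59327183, -303.96759177],
       [ 502.10474903, -305.51913696],
       [ 502.17459061, -307.08242236],
       [ 500.68187866, -308.63989106],
       [ 499.18632288, -310.20032697],
       [ 499
[... 3533 characters left out ...]
6],
       [ 527.9605265 , -294.80656427],
       [ 526.41096104, -294.79788844],
       [ 524.86140771, -294.78921269],
       [ 523.31186652, -294.780537  ]])), array([ 525.89004406, -325.36092091,    9.5       ]), array([ 331,  162,   40,   40, 1246], dtype=int32))
slot ((446.20733642578125, -300.8509521484375), (63.45871353149414, 122.40367889404297), 35.10142135620117) [ 436.34193114 -291.87297436    9.5       ] [ 271  128   42   80 1663]
box ((649.7675170898438, -288.8274230957031), (56.93264389038086, 53.369895935058594), 5.954943656921387) [[618.7, -265.2], [675.3, -259.3], [678.1, -312.7], [627.6, -312.4]]
[ 0.6482 -0.285   0.013 ]
[ 0.6294 -0.2881  0.0128]
[ 0.5039 -0.4413  0.0205]
```

View pics/box.png

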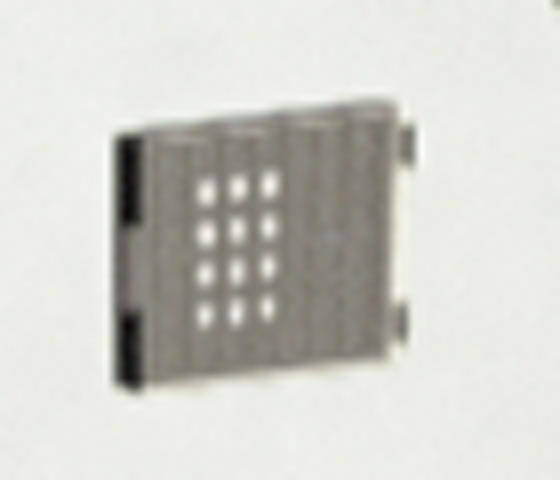

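Call:
jog_arm --series '[[[45, 7, 0, 0, 0, 0, 60], [45, 7, 0, 0, 0, 0, 60], [45, 7, 0, 0, 0, 0, 60], [45, 7, 0, 0, 0, 0, 60], [45, 7, 0, 0, 0, 0, 60], [45, 7, 0, 0, 0, 0, 60], [45, 7, 0, 0, 0, 0, 60], [45, 7, 0, 0, 0, 0, 60], [0, 0, 0, 0, 0, 0, 60], [0, 0, 0, 0, 0, 0, 60]]]'

```text
time_s: 3.2
eef_pos: [0.475, 0.0486, 0.3209]
eef_rot: [-0.0, 0.709, 0.706, -0.0]
wrist_force: [0.1, 0.1, 0.0]
opening: 0.703
grasp_force: 0.0
```

Run:
```python
from h import *
c=snap('wrist','w2'); o=ctrl.get_obs(); print(o['eef_pos'],o['eef_rot'],c['xyz'],c['rotation'])
cv2.imwrite('pics/w2b.png',cv2.resize(c['frame'],(800,600),interpolation=cv2.INTER_CUBIC))
```

```text
[0.47501575 0.04776468 0.32092343] [-4.79379009e-05  7.09193600e-01  7.05013604e-01 -5.03993063e-04] [0.47675391 0.1198995  0.46308548] [ 1.40358252e-01  9.90096790e-01 -2.81121258e-03 -6.31026138e-05]
```

View pics/w2b.png

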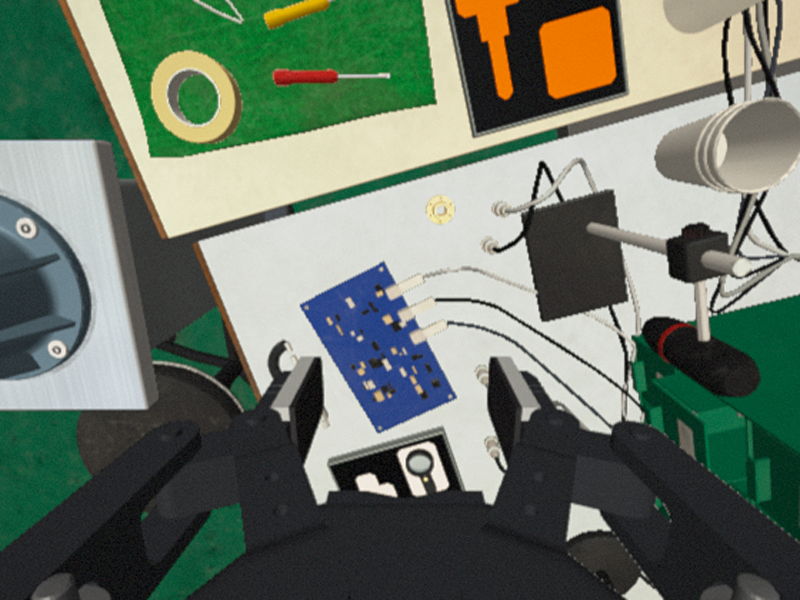

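The wrist view shows the brass flange at (440,210), with connectors at (500,210) and (489,245) beside it. The stand foot is at (577,255), the orange tray upper right, and the red driver at (330,76).

Run:
```python
from h import *
c=load('w2'); s=800/560
for u,v in((440,209),(440,222),(500,210),(489,245),(438,197)): print((u,v),px(c,u/s,v/s).round(4))
g=c['frame'].astype(int)
hsv=cv2.cvtColor(c['frame'],cv2.COLOR_BGR2HSV)
m=(hsv[...,1]>60)&(hsv[...,0]>12)&(hsv[...,0]<35)
for z in (.01,):
  b=blob(c,m,(447/s,206/s),z); print('brass',b[0][0],b[1],b[2])
print('bore',px(c,440/s,209/s,.026))
m=(hsv[...,1]>200)&(hsv[...,0]<22)
b=blob(c,m,(580/s,50/s),.0095); print('square',b[0][0],b[2])
(r,w)=rect(c,[(474,136),(627,94)],.014,s); print('otray front corners',w)
```

```text
(440, 209) [ 0.5154  0.0871 -0.002 ]
(440, 222) [0.5147 0.0743 0.0101]
(500, 210) [0.5747 0.0878 0.0268]
(489, 245) [0.5651 0.0518 0.0275]
(438, 197) [0.512  0.1005 0.011 ]
brass ((513.6563110351562, 87.58036804199219), (27.46826934814453, 28.158462524414062), 45.547569274902344) [513.70731485  87.84176284  10.        ] [298 137  20  20 255]
bore [0.51308625 0.08908013 0.026     ]
square ((645.0603637695312, 235.59152221679688), (69.61323547363281, 70.95744323730469), 14.407139778137207) [ 377    3   55   67 2788]
otray front corners [[547.0914559  160.22350878]
 [695.97172355 198.03005618]]
```

Call:
jog_arm --series '[[[20, 19.5, 30, 0, 0, 0, 48], [20, 19.5, 40, 0, 0, 0, 48], [0, 0, 45, 0, 0, 0, 48], [0, 0, 45, 0, 0, 0, 48], [0, 0, 40, 0, 0, 0, 48], [0, 0, 30, 0, 0, 0, 48], [0, 0, 15, 0, 0, 0, 48], [0, 0, 0, 0, 0, 0, 48], [0, 0, 0, 0, 0, 0, 48], [0, 0, 0, 0, 0, 0, 48]]]'

```text
time_s: 4.25
eef_pos: [0.5156, 0.0878, 0.0777]
eef_rot: [0.001, 0.709, 0.705, 0.001]
wrist_force: [0.4, 0.6, 0.4]
opening: 0.561
grasp_force: 0.0
```

Run:
```python
from h import *
c=snap('wrist','w3'); o=ctrl.get_obs(); print(o['eef_pos'],c['xyz'],o['opening'])
cv2.imwrite('pics/w3b.png',cv2.resize(c['frame'],(640,480),interpolation=cv2.INTER_CUBIC))
hsv=cv2.cvtColor(c['frame'],cv2.COLOR_BGR2HSV)
m=(hsv[...,1]>60)&(hsv[...,0]>12)&(hsv[...,0]<35)
n,l,st,ce=cv2.connectedComponentsWithStats(m.astype(np.uint8))
for k in range(1,n):
    if st[k][4]>150: print(st[k],px(c,*ce[k],.01), px(c,*ce[k]))
```

```text
[0.51559876 0.08813877 0.07783221] [0.51701053 0.15907282 0.21993103] 0.560243090469052
[ 350    0   34   67 1558] [0.57211846 0.21610294 0.01      ] [0.57298319 0.21699783 0.00670584]
[ 431    0  112   67 5792] [0.64563848 0.2179602  0.01      ] [0.64820679 0.21913599 0.00580833]
[ 260  201   39   40 1221] [0.51391121 0.08945462 0.01      ] [0.514144   0.09468375 0.02576822]
[  0 332  25  43 230] [ 0.27885016 -0.03219964  0.01      ] [ 0.26705203 -0.04167501 -0.00039969]
```

View pics/w3b.png

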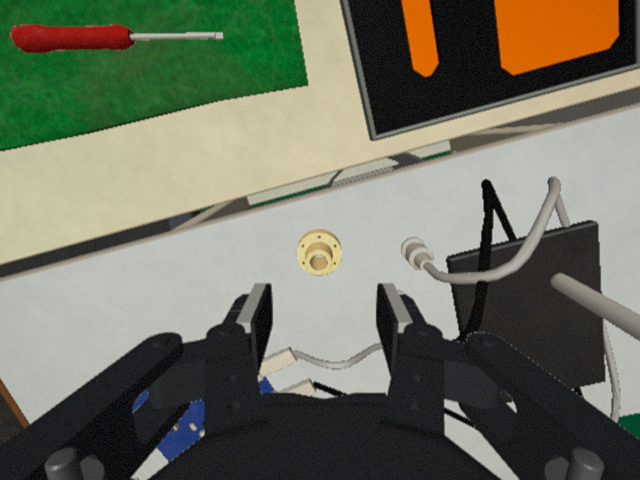

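The fingers straddle the brass flange at (320,253) with a clear way down.

Call:
jog_arm --series '[[[0, -1.5, 30, 0, 0, 0, 48], [0, 0, 25, 0, 0, 0, 48], [0, 0, 12, 0, 0, 0, 48], [0, 0, 7, 0, 0, 0, 48], [0, 0, 0, 0, 0, 0, 25], [0, 0, 0, 0, 0, 0, 25], [0, 0, 0, 0, 0, 0, 25], [0, 0, 0, 0, 0, 0, 25], [0, 0, 0, 0, 0, 0, 25], [0, 0, 0, 0, 0, 0, 25]]]'

```text
time_s: 5.3
eef_pos: [0.5136, 0.0889, 0.0031]
eef_rot: [0.001, 0.709, 0.706, 0.001]
wrist_force: [-0.7, -0.1, 5.7]
opening: 0.309
grasp_force: 53.2
```

Call:
jog_arm --series '[[[0, 0, -5, 0, 0, 0, 25], [0, 0, -15, 0, 0, 0, 25], [0, 0, -30, 0, 0, 0, 25], [0, 0, -40, 0, 0, 0, 25], [0, 0, 0, 0, 0, 0, 25], [0, 0, 0, 0, 0, 0, 25], [0, 0, 0, 0, 0, 0, 25], [0, 0, 0, 0, 0, 0, 25], [0, 0, 0, 0, 0, 0, 25], [0, 0, 0, 0, 0, 0, 25]]]'

```text
time_s: 6.3
eef_pos: [0.5122, 0.0889, 0.0914]
eef_rot: [-0.001, 0.709, 0.706, -0.001]
wrist_force: [0.3, -0.0, 0.0]
opening: 0.304
grasp_force: 52.4
```

Run:
```python
from h import *
c=snap('wrist','w4'); o=ctrl.get_obs(); print(o['eef_pos'],c['xyz'],o['opening'],o['grasp_force'])
cv2.imwrite('pics/w4b.png',cv2.resize(c['frame'][180:330,190:390],None,fx=3,fy=3,interpolation=cv2.INTER_CUBIC))
```

```text
[0.51240277 0.08890818 0.09163658] [0.51409737 0.16015089 0.2336525 ] 0.30486454652792405 52.444709757110104
```

View pics/w4b.png

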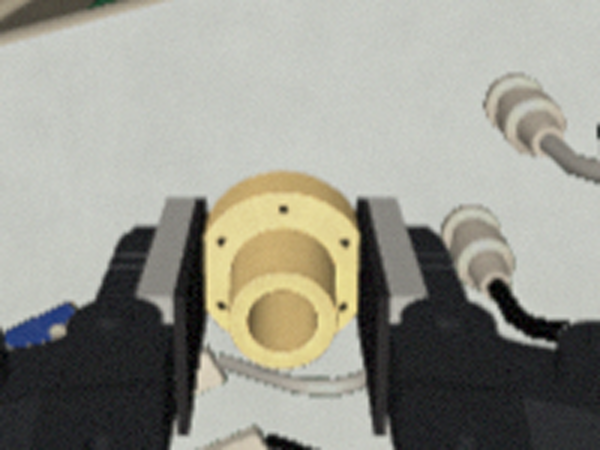

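The flange is held upright on its foot between the pads, bore centre at crop (283,320). Next I carry it over the orange tray.

Call:
jog_arm --series '[[[35, 5, -10, 0, 0, 0, 25], [40, 10, -10, 0, 0, 0, 25], [42, 15, -10, 0, 0, 0, 25], [42, 25, 0, 0, 0, 0, 25], [42, 27, 0, 0, 0, 0, 25], [42, 25, 0, 0, 0, 0, 25], [0, 0, 0, 0, 0, 0, 25], [0, 0, 0, 0, 0, 0, 25], [0, 0, 0, 0, 0, 0, 25], [0, 0, 0, 0, 0, 0, 25]]]'

```text
time_s: 7.35
eef_pos: [0.6205, 0.3303, 0.1225]
eef_rot: [-0.0, 0.709, 0.705, -0.0]
wrist_force: [0.7, -0.4, -0.7]
opening: 0.308
grasp_force: 52.5
```

Run:
```python
from h import *
c=snap('wrist','w5'); o=ctrl.get_obs(); print(o['eef_pos'],c['xyz'],o['opening'],o['grasp_force'])
cv2.imwrite('pics/w5b.png',cv2.resize(c['frame'],(800,600),interpolation=cv2.INTER_CUBIC))
```

```text
[0.62061357 0.33036993 0.12275914] [0.622201   0.40161168 0.26466046] 0.305862646239872 52.50465419667307
```

View pics/w5b.png

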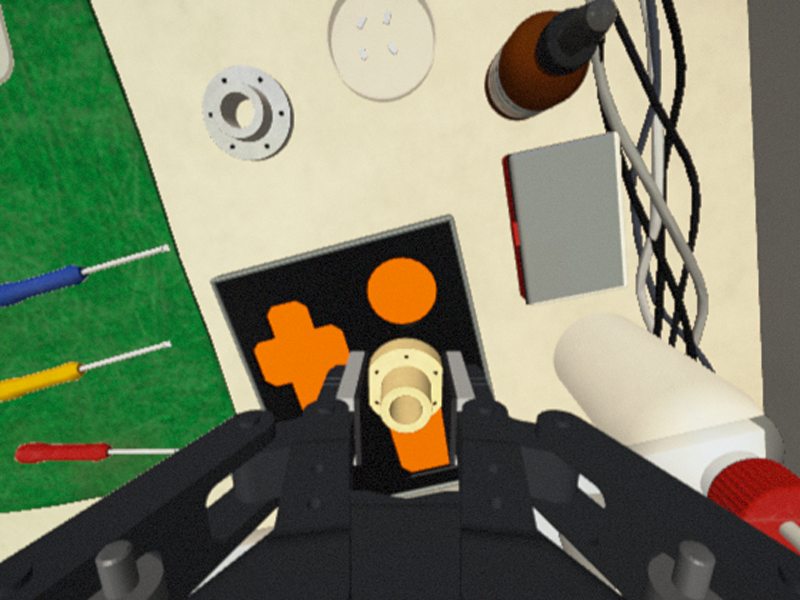

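The round cut-out is at (402,291), the tray's back corners are at (213,281) and (452,217), and the large flange is at (248,113). The blue handle runs out of the frame near (40,285).

Run:
```python
from h import *
c=load('w5'); s=800/560
hsv=cv2.cvtColor(c['frame'],cv2.COLOR_BGR2HSV)
m=(hsv[...,1]>200)&(hsv[...,0]<22)
b=blob(c,m,(402/s,291/s),.0095); print('round',b[0][0],b[1])
print(rect(c,[(213,281),(452,217)],.014,s)[1])
for u,v in((225,130),(240,112),(270,90)): print(px(c,u/s,v/s).round(4))
g=c['frame'].astype(int)
m=(np.abs(g.max(2)-g.min(2))<22)&(g.min(2)>60)
b=blob(c,m,(215/s,105/s),.0085); print('large',b[0][0],b[1],b[2])
print('large bore', px(c,240/s,112/s,.022))
m=(hsv[...,0]>105)&(hsv[...,1]>120)
P=np.argwhere(m[170:220,0:60])+[170,0]; w=np.array([px(c,u,v,.011)[:2] for v,u in P]); print('blue',len(P),w.mean(0),np.linalg.svd(w-w.mean(0),full_matrices=0)[2][0])
```

```text
round ((619.8731079101562, 332.52386474609375), (44.11845016479492, 45.3389778137207), 89.62629699707031) [619.69103385 333.46630171   9.5       ]
[[503.44229098 341.23731609]
 [650.33808212 379.30452661]]
[0.5248 0.4274 0.0214]
[ 0.526   0.4395 -0.0007]
[0.5476 0.4494 0.009 ]
large ((533.608642578125, 437.4219665527344), (48.545169830322266, 51.15311050415039), 89.6410903930664) [533.37106674 437.91592321   8.5       ] [ 142   46   64   66 3059]
large bore [0.53422969 0.43628582 0.022     ]
blue 736 [0.39251633 0.3389413 ] [-0.95993005 -0.28023971]
```

Call:
jog_arm --series '[[[2.7, -0.6, 30, 0, 0, 0, 25], [0, 0, 35, 0, 0, 0, 25], [0, 0, 25, 0, 0, 0, 25], [0, 0, 12, 0, 0, 0, 25], [0, 0, 5, 0, 0, 0, 25], [0, 0, 3, 0, 0, 0, 25], [0, 0, 0, 0, 0, 0, 25], [0, 0, 0, 0, 0, 0, 25], [0, 0, 0, 0, 0, 0, 25], [0, 0, 0, 0, 0, 0, 25]]]'

```text
time_s: 8.4
eef_pos: [0.6206, 0.3344, 0.0131]
eef_rot: [0.0, 0.708, 0.706, 0.001]
wrist_force: [-0.1, 0.2, -1.6]
opening: 0.304
grasp_force: 52.5
```

Call:
jog_arm --series '[[[-1, 0, 1, 0, 0, 0, 25], [0, 0, 0.7, 0, 0, 0, 25], [0, 0, 0, 0, 0, 0, 38], [0, 0, 0, 0, 0, 0, 40], [0, 0, 0, 0, 0, 0, 42], [0, 0, 0, 0, 0, 0, 42], [0, 0, -10, 0, 0, 0, 42], [0, 0, -30, 0, 0, 0, 42], [0, 0, -40, 0, 0, 0, 42], [0, 0, -45, 0, 0, 0, 42]]]'

```text
time_s: 9.4
eef_pos: [0.6193, 0.3328, 0.1362]
eef_rot: [-0.001, 0.709, 0.706, -0.001]
wrist_force: [0.8, -0.7, -0.1]
opening: 0.494
grasp_force: 0.0
```

Run:
```python
from h import *
c=snap('wrist','w6'); o=ctrl.get_obs(); print(o['eef_pos'],o['q'],o['eef_rot'],o['opening'],o['grasp_force'])
hsv=cv2.cvtColor(c['frame'],cv2.COLOR_BGR2HSV)
m=(hsv[...,1]>60)&(hsv[...,0]>19)&(hsv[...,0]<35)
n,l,st,ce=cv2.connectedComponentsWithStats(m.astype(np.uint8))
for k in range(1,n):
    if st[k][4]>150: print(st[k],px(c,*ce[k],.0175), px(c,*ce[k]))
cv2.imwrite('pics/w6b.png',cv2.resize(c['frame'],(640,480),interpolation=cv2.INTER_CUBIC))
```

```text
[0.62419789 0.33473995 0.1471678 ] [3.25141190e-01 5.35565529e-01 1.31489951e+00 1.99147318e-05
 1.27893158e+00 3.28886035e-01] [0.00268979 0.70841835 0.70576643 0.00547271] 0.48914311313921477 0.0
[269 189  33  33 783] [0.62232791 0.33225346 0.0175    ] [0.62236634 0.32969243 0.00821085]
[  8 249  63  27 758] [0.37821359 0.27495487 0.0175    ] [0.37703537 0.27432842 0.01623535]
```

View pics/w6b.png

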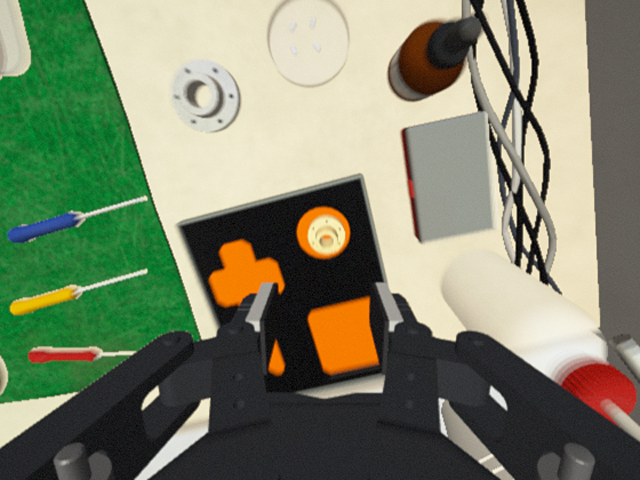

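The brass flange sits concentric in its cut-out at (324,233). Both the blue handle (45,227) and the red one (65,354) are now fully in view.

```bash
cat >> h.py <<'E'
def driver(c,m,z=.012):
    n,l,st,ce=cv2.connectedComponentsWithStats(m.astype(np.uint8)); 
    k=1+np.argmax(st[1:,4]); P=np.argwhere(l==k)
    w=np.array([px(c,u,v,z)[:2] for v,u in P])*1000
    r=cv2.minAreaRect(w.astype(np.float32)); mu=w.mean(0)
    d=np.linalg.svd(w-mu,full_matrices=0)[2][0]; d*=np.sign(d[0]); t=(w-mu)@d
    return dict(rect=r,mean=mu.round(1),mid=(mu+d*(t.min()+t.max())/2).round(1),len=np.ptp(t).round(1),ang=np.degrees(np.arctan2(d[1],d[0])).round(1),st=st[k])
E
python3 - <<'E'
from h import *
c=load('w6'); hsv=cv2.cvtColor(c['frame'],cv2.COLOR_BGR2HSV)
H,S,V=cv2.split(hsv); L=np.zeros(H.shape,bool); L[150:330,0:100]=1
print('blue',driver(c,L&(H>105)&(H<135)&(S>120)))
print('red',driver(c,L&((H<8)|(H>172))&(S>140)))
print('yel',driver(c,L&(H>15)&(H<32)&(S>140)))
E
```

```text
blue {'rect': ((387.86370849609375, 337.3928527832031), (62.22258377075195, 12.33547592163086), 14.38760757446289), 'mean': array([387.3, 337.6]), 'mid': array([387.8, 337.7]), 'len': np.float64(62.3), 'ang': np.float64(15.3), 'st': array([  7, 187,  61,  25, 686], dtype=int32)}
red {'rect': ((376.8967590332031, 215.5913543701172), (62.402687072753906, 11.039331436157227), 1.3467622995376587), 'mean': array([375.2, 215.1]), 'mid': array([376.9, 215.1]), 'len': np.float64(62.4), 'ang': np.float64(0.9), 'st': array([ 25, 307,  59,  10, 411], dtype=int32)}
yel {'rect': ((372.1689453125, 271.0141906738281), (63.724571228027344, 13.21518611907959), 15.275736808776855), 'mean': array([371.4, 270.9]), 'mid': array([372.2, 271.2]), 'len': np.float64(63.8), 'ang': np.float64(16.5), 'st': array([  9, 252,  58,  24, 616], dtype=int32)}
```

Call:
jog_arm --series '[[[1, -46.3, 0, 0, 0, 0, 40], [1, -46.3, 0, 0, 0, 0, 40], [1, -46.3, 0, 0, 0, 0, 35], [1, -46.3, 0, 0, 0, 0, 35], [1, -46.3, 0, 0, 0, 0, 35], [0, 0, 0, 0, 0, -0.1413, 35], [0, 0, 0, 0, 0, -0.1413, 35], [0, 0, 0, 0, 0, -0.1413, 35], [0, 0, 0, 0, 0, -0.1413, 35], [0, 0, 0, 0, 0, -0.1413, 35]]]'

```text
time_s: 10.45
eef_pos: [0.389, 0.3393, 0.1364]
eef_rot: [0.0, 0.418, 0.908, 0.001]
wrist_force: [-0.4, 0.2, 0.4]
opening: 0.409
grasp_force: 0.0
```

Call:
jog_arm --series '[[[0, 0, 0, 0, 0, -0.1413, 35], [0, 0, 0, 0, 0, -0.1413, 35], [0, 0, 0, 0, 0, -0.1413, 35], [0, 0, 10, 0, 0, -0.1413, 35], [0, 0, 10, 0, 0, -0.1413, 35], [0, 0, 20, 0, 0, -0.1413, 35], [0, 0, 20, 0, 0, -0.1413, 35], [0, 0, 15, 0, 0, -0.1413, 35], [0, 0, 0, 0, 0, 0, 35], [0, 0, 0, 0, 0, 0, 35]]]'

```text
time_s: 11.45
eef_pos: [0.389, 0.3393, 0.0612]
eef_rot: [0.0, -0.129, 0.992, 0.0]
wrist_force: [0.1, 0.2, 1.4]
opening: 0.41
grasp_force: 0.0
```

Run:
```python
from h import *
c=snap('wrist','w7'); o=ctrl.get_obs(); print(o['eef_pos'],o['q'],o['eef_rot'],o['opening'])
q=o['eef_rot']; print('yaw',np.degrees(2*np.arctan2(q[2],q[1])))
hsv=cv2.cvtColor(c['frame'],cv2.COLOR_BGR2HSV)
H,S,V=cv2.split(hsv)
print('blue',driver(c,(H>105)&(H<135)&(S>120)))
```

```text
[0.38938701 0.33952187 0.0616782 ] [ 4.87050564e-01  2.76863584e-01  1.87617387e+00 -7.36507296e-07
  9.86915044e-01 -1.34248887e+00] [ 7.68283362e-04 -1.29011132e-01  9.91642806e-01  2.86821824e-04] 0.41162490031699017
yaw 194.8249112961879
blue {'rect': ((391.1356506347656, 338.12957763671875), (62.25718688964844, 12.938629150390625), 14.73548698425293), 'mean': array([388.5, 337.6]), 'mid': array([391.1, 338.3]), 'len': np.float64(62.3), 'ang': np.float64(15.4), 'st': array([ 271,  186,   20,   85, 1335], dtype=int32)}
```

Call:
jog_arm --series '[[[0.4, -1.5, 25, 0, 0, 0, 35], [0, 0, 20, 0, 0, 0, 35], [0, 0, 9.5, 0, 0, 0, 35], [0, 0, 0, 0, 0, 0, 8], [0, 0, 0, 0, 0, 0, 8], [0, 0, 0, 0, 0, 0, 8], [0, 0, 0, 0, 0, 0, 8], [0, 0, 0, 0, 0, 0, 8], [0, 0, 0, 0, 0, 0, 8], [0, 0, 0, 0, 0, 0, 8]]]'

```text
time_s: 12.5
eef_pos: [0.3892, 0.3379, 0.0067]
eef_rot: [0.001, -0.131, 0.991, 0.0]
wrist_force: [-0.8, 0.3, 5.8]
opening: 0.138
grasp_force: 59.5
```

Call:
jog_arm --series '[[[0, 0, -5, 0, 0, 0, 8], [0, 0, -20, 0, 0, 0, 8], [0, 0, -40, 0, 0, 0, 8], [0, 0, -30, 0, 0, 0, 8], [0, 0, 0, 0, 0, 0.1424, 8], [0, 0, 0, 0, 0, 0.1424, 8], [0, 0, 0, 0, 0, 0.1424, 8], [0, 0, 0, 0, 0, 0.1424, 8], [0, 0, 0, 0, 0, 0.1424, 8], [0, 0, 0, 0, 0, 0.1424, 8]]]'

```text
time_s: 13.5
eef_pos: [0.3884, 0.3374, 0.101]
eef_rot: [-0.0, 0.295, 0.956, -0.0]
wrist_force: [0.3, -0.2, 0.0]
opening: 0.134
grasp_force: 59.2
```

Call:
jog_arm --series '[[[0, 0, 0, 0, 0, 0.1424, 8], [0, 0, 0, 0, 0, 0.1424, 8], [0, 0, 0, 0, 0, 0.1424, 8], [0, 0, 0, 0, 0, 0.1424, 8], [0, 0, 0, 0, 0, 0.1424, 8], [0, 0, 0, 0, 0, 0, 8], [0, 0, 0, 0, 0, 0, 8], [0, 0, 0, 0, 0, 0, 8], [0, 0, 0, 0, 0, 0, 8], [0, 0, 0, 0, 0, 0, 8]]]'

```text
time_s: 14.5
eef_pos: [0.3887, 0.3376, 0.1011]
eef_rot: [-0.0, 0.606, 0.795, -0.0]
wrist_force: [-0.4, 0.3, -0.9]
opening: 0.137
grasp_force: 59.2
```

Run:
```python
from h import *
c=snap('wrist','w8'); o=ctrl.get_obs(); print(o['eef_pos'],o['q'],o['eef_rot'],o['opening'])
q=o['eef_rot']; print('yaw',np.degrees(2*np.arctan2(q[2],q[1])))
hsv=cv2.cvtColor(c['frame'],cv2.COLOR_BGR2HSV)
H,S,V=cv2.split(hsv)
print('blue',driver(c,(H>105)&(H<135)&(S>120),o['eef_pos'][2]+.005))
cv2.imwrite('pics/w8b.png',c['frame'])
```

```text
[0.38865726 0.33756244 0.10109355] [ 4.84291895e-01  2.08984877e-01  1.86272366e+00 -2.62726040e-05
  1.06993823e+00  2.17035722e-01] [-9.43985791e-07  6.06589571e-01  7.95015152e-01 -2.93914661e-05] 0.13383337246327143
yaw 105.31337362125136
blue {'rect': ((390.326171875, 337.8629455566406), (13.048129081726074, 64.65069580078125), 15.947188377380371), 'mean': array([389.3, 341. ]), 'mid': array([390.2, 337.8]), 'len': np.float64(64.6), 'ang': np.float64(-74.8), 'st': array([ 270,  207,   27,  114, 2518], dtype=int32)}
```

View pics/w8b.png

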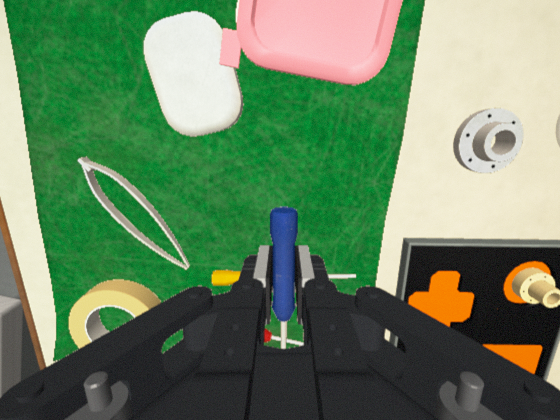

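The blue driver is held at the handle's middle, handle end towards +y, at about 105°. From here I work from numbers, and keep the last picture for the final check.

Call:
jog_arm --series '[[[0, 0, 0, 0, 0, 0.015, 8], [-22.2, 37.1, 0, 0, 0, 0, 8], [-22.2, 37.1, 0, 0, 0, 0, 8], [-22.2, 37.1, 0, 0, 0, 0, 8], [-22.2, 37.1, 0, 0, 0, 0, 8], [0, 0, 0, 0, 0, 0, 8], [0, 0, 30, 0, 0, 0, 8], [0, 0, 20, 0, 0, 0, 8], [0, 0, 0, 0, 0, 0, 8], [0, 0, 0, 0, 0, 0, 8]]]'

```text
time_s: 15.55
eef_pos: [0.5539, 0.2886, 0.051]
eef_rot: [-0.0, 0.613, 0.79, -0.0]
wrist_force: [0.2, 0.4, 0.3]
opening: 0.134
grasp_force: 59.2
```

Run:
```python
from h import *
c=snap('wrist','w9'); o=ctrl.get_obs(); print(o['eef_pos'],o['opening'])
q=o['eef_rot']; print('yaw',np.degrees(2*np.arctan2(q[2],q[1])))
hsv=cv2.cvtColor(c['frame'],cv2.COLOR_BGR2HSV)
H,S,V=cv2.split(hsv)
print('blue',driver(c,(H>105)&(H<135)&(S>120),o['eef_pos'][2]+.005))
m=(S>200)&(H<17)
n,l,st,ce=cv2.connectedComponentsWithStats(m.astype(np.uint8))
T=np.array([599.4,270.]);a=np.radians(14.4);R=np.array([[np.cos(a),-np.sin(a)],[np.sin(a),np.cos(a)]])
for k in range(1,n):
    if st[k][4]>150:
        P=np.argwhere(l==k); w=np.array([px(c,u,v,.0095)[:2] for v,u in P])*1000
        t=(w-T)@R; print(st[k],t.min(0).round(1),t.max(0).round(1))
```

```text
[0.55484976 0.28891316 0.05207389] 0.13776368402628286
yaw 104.42402772268994
blue {'rect': ((555.5698852539062, 289.2231750488281), (12.822199821472168, 63.68497848510742), 14.913476943969727), 'mean': array([554.7, 292.3]), 'mid': array([555.5, 289.2]), 'len': np.float64(63.7), 'ang': np.float64(-75.4), 'st': array([ 270,  208,   27,  113, 2505], dtype=int32)}
[543   0  17  60 575] [107.1 136.1] [119.9 165.2]
[ 498   92   54  143 2056] [105.4  29.4] [120.3 118.5]
[362 162  70  67 871] [13.2 33.8] [57.4 77.7]
[ 234  178   94   80 3805] [-71.   12.7] [-8.2 67.6]
[  0 261  61  27 914] [-236.8  -10.5] [-194.5    9.8]
[381 287  52  28 763] [ 31.8 -33.1] [ 69.6 -10.8]
[269 308  12  41 338] [-48.6 -63.1] [-40.3 -27.9]
[287 316   7  32 167] [-35.1 -62.1] [-30.7 -34.7]
[384 329  22  25 228] [ 37.7 -67.8] [ 55.3 -46.1]
```

Call:
jog_arm --series '[[[0, -0.7, 15, 0, 0, 0, 8], [0, 0, 15, 0, 0, 0, 8], [0, 0, 6, 0, 0, 0, 8], [0, 0, 4, 0, 0, 0, 8], [0, 0, 0, 0, 0, 0, 8], [0, 0, 0, 0, 0, 0, 14], [0, 0, 0, 0, 0, 0, 20], [0, 0, 0, 0, 0, 0, 26], [0, 0, 0, 0, 0, 0, 26], [0, 0, 0, 0, 0, 0, 26]]]'

```text
time_s: 16.6
eef_pos: [0.5539, 0.2883, 0.0111]
eef_rot: [0.0, 0.613, 0.79, 0.0]
wrist_force: [0.2, 0.0, 0.7]
opening: 0.306
grasp_force: 0.0
```

Call:
jog_arm --series '[[[0, 0, -5, 0, 0, 0, 26], [0, 0, -20, 0, 0, 0, 26], [0, 0, -40, 0, 0, 0, 26], [0, 0, -45, 0, 0, 0, 26], [0, 0, -45, 0, 0, 0, 26], [0, 0, -45, 0, 0, 0, 26], [0, 0, -10, 0, 0, 0, 40], [0, 0, 0, 0, 0, 0, 60], [0, 0, 0, 0, 0, 0, 70], [0, 0, 0, 0, 0, 0, 70]]]'

```text
time_s: 17.6
eef_pos: [0.5526, 0.2879, 0.2186]
eef_rot: [-0.001, 0.613, 0.79, -0.002]
wrist_force: [-0.4, 0.2, -0.3]
opening: 0.821
grasp_force: 0.0
```

```bash
cat >> h.py <<'E'
def tray(c,T,deg,m,z,mn=100):
    T=np.array(T);a=np.radians(deg);R=np.array([[np.cos(a),-np.sin(a)],[np.sin(a),np.cos(a)]])
    n,l,st,ce=cv2.connectedComponentsWithStats(m.astype(np.uint8))
    for k in range(1,n):
        if st[k][4]>mn:
            P=np.argwhere(l==k); w=np.array([px(c,u,v,z)[:2] for v,u in P])*1000
            zz=np.median([px(c,u,v)[2] for v,u in P]); t=(w-T)@R
            if abs(t.mean(0)).max()<100: print(st[k],'t',t.min(0).round(1),t.max(0).round(1),'mid',((t.min(0)+t.max(0))/2).round(1),'zmed',zz.round(4))
def yaw(o): q=o['eef_rot']; return np.degrees(2*np.arctan2(q[2],q[1]))
E
python3 - <<'E'
from h import *
c=snap('wrist','w10'); o=ctrl.get_obs(); print(o['eef_pos'],yaw(o))
H,S,V=cv2.split(cv2.cvtColor(c['frame'],cv2.COLOR_BGR2HSV))
m=(H>105)&(H<135)&(S>120)
tray(c,[599.4,270],14.4,m,.0155)
p=np.argwhere(m); print('ztop',np.percentile([px(c,u,v)[2] for v,u in p if abs(px(c,u,v)[0]-.554)<.03],[10,50,90]) if len(p) else 0)
E
```

```text
[0.55264446 0.28792041 0.2185958 ] 104.40434786090844
[280 161  11  50 418] t [-43.8  -1.3] [-31.9  58.8] mid [-37.9  28.7] zmed 0.0194
ztop [0.01187463 0.01918565 0.02077305]
```

The blue driver lies in its slot, handle middle at tray (-38,29) and top about 21 mm. Before fetching the box I'll check for tall things near it.

Run:
```python
from h import *
G={}
for f in('w1','w2','side0','scene0'):
    c=load(f); Z=c['z_map']; v,u=np.mgrid[0:420,0:560]
    d=np.stack([(u-c['cx'])/c['fx'],(v-c['cy'])/c['fy'],np.ones_like(u,float)],-1)*Z[...,None]
    w=d@Rm(c).T+c['xyz']; ok=(Z>0.25)
    w=w[ok]; s=(w[:,0]>.5)&(w[:,0]<.9)&(w[:,1]>-.5)&(w[:,1]<.15)&(w[:,2]<.7)
    for x,y,z in w[s]:
        k=(int(np.floor(y/.03)),int(np.floor(x/.03))); G[k]=max(G.get(k,-.009),z)
xs=range(17,29); print('y\\x ',[f'{i*30+15:4d}' for i in xs])
for j in range(4,-17,-1): print(f'{j*30+15:5d}',' '.join(f'{int(1000*G[(j,i)]):4d}' if (j,i) in G else '   .' for i in xs))
c=load('w1')
H,S,V=cv2.split(cv2.cvtColor(c['frame'],cv2.COLOR_BGR2HSV))
```

```text
y\x  [' 525', ' 555', ' 585', ' 615', ' 645', ' 675', ' 705', ' 735', ' 765', ' 795', ' 825', ' 855']
  135    4    4   57   79   58   15    4  106   64  106   17   17
  105   27   26   86   81   16  187   13  104  106  105   16   16
   75   28   76   89   15  194  222  191    4    5    4   16   13
   45   56   69   78   15  185  220  191    6    4    3   13   12
   15   52   38   15   14   14  219  217   11    4    4   14   14
  -15   45   42   25   15   16  217  218   11    5    5  241  263
  -45   26   34   30   16   13   10    9  263  262  263  263  635
  -75   12    5   16   17   14   12  169  262  264  264  630  632
 -105   17   64   95   92   64   13  170  261  264  263  628  263
 -135   18    6   24   91   57   29  113  198  263  596  623  263
 -165   10    5    6   98  101   75   12   10  262  604  617  264
 -195   17    4  100  106   88   72   10   11  562  611  613  265
 -225   18   14   54    5    5   40   32    9  572  608  263  263
 -255   18   17    4   18   18   16   16   10  583  601  263  263
 -285   16   19    5   16   18   16    6   10  573  263  263  263
 -315   12   16   12   17   17   15    5  548  556  262  263  260
 -345   19   17   17    7    5    6   19  541  533   10   11    7
 -375   19   18   13   17   14   16  515  526   21   19   10   10
 -405    4    4   17   15   16   18  510  516  506  507    9   13
 -435   23    5   14   17   16   16   20  171  503  518  497    4
 -465   19    4   12   16   16   13   18   18   16  521  514    9
```

Call:
jog_arm --series '[[[0, 0, 0, 0, 0, 0.1257, 70], [0, 0, 0, 0, 0, 0.1257, 70], [-34.5, -25.7, 0, 0, 0, 0, 70], [-34.5, -25.7, 0, 0, 0, 0, 70], [-34.5, -25.7, 0, 0, 0, 0, 70], [-34.5, -25.7, 0, 0, 0, 0, 70], [-44.3, 0, 0, 0, 0, 0, 70], [-44.3, 0, 0, 0, 0, 0, 70], [-44.3, 0, 0, 0, 0, 0, 70], [-44.3, 0, 0, 0, 0, 0, 70]]]'

```text
time_s: 18.65
eef_pos: [0.4501, -0.0283, 0.22]
eef_rot: [-0.001, 0.707, 0.707, -0.0]
wrist_force: [1.6, -0.6, 0.5]
opening: 0.82
grasp_force: 0.0
```

Call:
jog_arm --series '[[[-44.3, 0, 0, 0, 0, 0, 70], [-44.3, 0, 0, 0, 0, 0, 70], [-44.3, 0, 0, 0, 0, 0, 70], [0, 0, 0, 0, 0, 0.1425, 70], [0, 0, 0, 0, 0, 0.1425, 70], [0, 0, 0, 0, 0, 0.1425, 70], [0, 0, 0, 0, 0, 0.1425, 70], [0, 0, 0, 0, 0, 0.1425, 70], [0, 0, 0, 0, 0, 0.1425, 70], [0, 0, 0, 0, 0, 0.1425, 70]]]'

```text
time_s: 19.65
eef_pos: [0.4504, -0.1594, 0.2196]
eef_rot: [-0.001, 0.96, 0.28, -0.001]
wrist_force: [0.7, 1.2, 0.6]
opening: 0.819
grasp_force: 0.0
```

Call:
jog_arm --series '[[[0, 0, 0, 0, 0, 0.1425, 70], [0, 0, 0, 0, 0, 0.1425, 70], [0, 0, 0, 0, 0, 0.1425, 70], [0, 0, 0, 0, 0, 0.1425, 70], [30, 25.6, 0, 0, 0, 0, 70], [30, 25.6, 0, 0, 0, 0, 70], [30, 25.6, 0, 0, 0, 0, 70], [30, 25.6, 0, 0, 0, 0, 70], [30, 25.6, 0, 0, 0, 0, 70], [0, 0, 0, 0, 0, 0, 70]]]'

```text
time_s: 20.65
eef_pos: [0.6028, -0.2898, 0.2171]
eef_rot: [-0.001, 1.0, 0.001, -0.001]
wrist_force: [0.2, 0.5, -1.0]
opening: 0.821
grasp_force: 0.0
```

Run:
```python
from h import *
c=snap('wrist','w11'); o=ctrl.get_obs(); print(o['eef_pos'],yaw(o),c['xyz'],o['q'])
Z=c['z_map']; v,u=np.mgrid[0:420,0:560]
d=np.stack([(u-c['cx'])/c['fx'],(v-c['cy'])/c['fy'],np.ones_like(u,float)],-1)*Z[...,None]
w=(d@Rm(c).T+c['xyz'])*1000
s=(w[...,2]>6.5)&(w[...,2]<16)&(abs(w[...,0]-650)<55)&(abs(w[...,1]+288)<48)&(Z>.1)
n,l,st,ce=cv2.connectedComponentsWithStats(s.astype(np.uint8))
for k in range(1,n):
    if st[k][4]>80:
        P=w[l==k]; print(st[k],P.mean(0).round(1),P.min(0).round(1),P.max(0).round(1),cv2.minAreaRect(P[:,:2].astype(np.float32)))
top=s&(w[...,2]>11)&(w[...,2]<15); P=w[top]; print('top',len(P),cv2.minAreaRect(P[:,:2].astype(np.float32)))
print('floor z',np.median(w[(abs(w[...,0]-650)<80)&(abs(w[...,1]+288)<80)&(abs(w[...,2])<6)][:,2]))
# dark edges
g=c['frame'].max(2); m=(g<70)&(abs(w[...,0]-650)<45)&(abs(w[...,1]+288)<45)
P=w[m]; print('dark',len(P),P.mean(0), P.min(0),P.max(0))
```

```text
[ 0.60154573 -0.28815512  0.21747066] 0.1357001843460428 [ 0.67502118 -0.28911217  0.35912565] [-6.24244413e-01  3.95902066e-01  1.36532030e+00 -5.24296644e-05
  1.38502662e+00  9.44193302e-01]
[ 257  120   48   52 1944] [ 651.  -285.9   12.7] [ 621.5 -313.     9.1] [ 679.8 -258.3   15.5] ((650.04345703125, -285.94940185546875), (56.11807632446289, 49.98997497558594), 6.8388237953186035)
top 1911 ((667.3191528320312, -280.609619140625), (93.09197998046875, 57.29966354370117), 17.633214950561523)
floor z -0.5551913091032812
dark 26231 [ 619.72753883 -288.61919182  299.57240918] [ 605.00491825 -332.99950667    9.1247826 ] [ 677.60470727 -243.00433084  359.12564689]
```

Call:
jog_arm --series '[[[0, 0, 0, 0, 0, -0.117, 66], [24.5, 1.6, 0, 0, 0, 0, 66], [24.5, 1.6, 0, 0, 0, 0, 66], [0, 0, 35, 0, 0, 0, 66], [0, 0, 45, 0, 0, 0, 66], [0, 0, 45, 0, 0, 0, 66], [0, 0, 30, 0, 0, 0, 66], [0, 0, 0, 0, 0, 0, 66], [0, 0, 0, 0, 0, 0, 66], [0, 0, 0, 0, 0, 0, 66]]]'

```text
time_s: 21.7
eef_pos: [0.6519, -0.2853, 0.069]
eef_rot: [0.001, 0.998, 0.06, 0.002]
wrist_force: [-0.6, -1.0, 1.2]
opening: 0.773
grasp_force: 0.0
```

Run:
```python
from h import *
c=snap('wrist','w12'); o=ctrl.get_obs(); print(o['eef_pos'],yaw(o),o['opening'])
Z=c['z_map']; v,u=np.mgrid[0:420,0:560]
def W(c):
    Z=c['z_map'];d=np.stack([(u-c['cx'])/c['fx'],(v-c['cy'])/c['fy'],np.ones_like(u,float)],-1)*Z[...,None]
    return (d@Rm(c).T+c['xyz'])*1000
w=W(c)
s=(w[...,2]>6.5)&(w[...,2]<16)&(abs(w[...,0]-650)<50)&(abs(w[...,1]+288)<48)&(Z>.1)
n,l,st,ce=cv2.connectedComponentsWithStats(s.astype(np.uint8))
for k in range(1,n):
    if st[k][4]>300:
        P=w[l==k]; print(st[k],P.mean(0).round(1),cv2.minAreaRect(P[:,:2].astype(np.float32)))
G={}
for f in('w5','w6','w9','w10','side0'):
    c=load(f); w=W(c)[c['z_map']>.3]
    for x,y,z in w[(w[:,0]>600)&(w[:,0]<830)&(w[:,1]>130)&(w[:,1]<480)&(w[:,2]<400)]:
        k=(int(y//30),int(x//30)); G[k]=max(G.get(k,-9),z)
xs=range(20,27); print([i*30+15 for i in xs])
for j in range(15,3,-1): print(f'{j*30+15:5d}',' '.join(f'{int(G[(j,i)]):4d}' if (j,i) in G else '   .' for i in xs))
```

```text
[ 0.65215851 -0.28547894  0.06941611] 6.907245921770806 0.769753242205936
[ 249  193   72   74 4733] [ 651.7 -285.5   12.6] ((649.8719482421875, -285.7446594238281), (56.49169921875, 50.115989685058594), 6.660382270812988)
[615, 645, 675, 705, 735, 765, 795]
  465   15   14  111   99   23   21    5
  435   14    4   83   58   27   23    4
  405    5    4   29   28   29   23   14
  375   15   17   27   29   30   26   21
  345   34   34   25  200  198   26   23
  315   34   19   15  200  202  151   23
  285   17   17   15   59  192  184  102
  255   17   12   15    4  119    1   10
  225   15   11   17   13    6    1    8
  195   17   17   17   15    3  103    9
  165   14   10    5    5  105  103  105
  135   62   58   12    3  104    .  103
```

Call:
jog_arm --series '[[[-0.5, 0, 30, 0, 0, 0, 66], [0, 0, 22, 0, 0, 0, 66], [0, 0, 10, 0, 0, 0, 66], [0, 0, 5, 0, 0, 0, 66], [0, 0, 0, 0, 0, 0, 66], [0, 0, 0, 0, 0, 0, 40], [0, 0, 0, 0, 0, 0, 40], [0, 0, 0, 0, 0, 0, 40], [0, 0, 0, 0, 0, 0, 40], [0, 0, 0, 0, 0, 0, 40]]]'

```text
time_s: 22.75
eef_pos: [0.6515, -0.2855, 0.0013]
eef_rot: [0.001, 0.998, 0.06, 0.001]
wrist_force: [-0.1, 0.1, 6.8]
opening: 0.563
grasp_force: 62.4
```

Call:
jog_arm --series '[[[0, 0, -5, 0, 0, 0, 40], [0, 0, -15, 0, 0, 0, 40], [0, 0, -30, 0, 0, 0, 40], [0, 0, -30, 0, 0, 0, 40], [0, 0, -40, 0, 0, 0, 40], [0, 0, -40, 0, 0, 0, 40], [0, 0, 0, 0, 0, 0, 40], [0, 0, 0, 0, 0, 0, 40], [0, 0, 0, 0, 0, 0, 40], [0, 0, 0, 0, 0, 0, 40]]]'

```text
time_s: 23.75
eef_pos: [0.6489, -0.2839, 0.157]
eef_rot: [-0.001, 0.998, 0.06, -0.001]
wrist_force: [-0.3, 0.6, -0.6]
opening: 0.567
grasp_force: 61.9
```

```bash
cat >> h.py <<'E'
def W(c):
    v,u=np.mgrid[0:420,0:560]
    d=np.stack([(u-c['cx'])/c['fx'],(v-c['cy'])/c['fy'],np.ones_like(u,float)],-1)*c['z_map'][...,None]
    return (d@Rm(c).T+c['xyz'])*1000
E
python3 - <<'E'
from h import *
c=snap('wrist','w13'); o=ctrl.get_obs(); print(o['eef_pos'],yaw(o),o['opening'])
w=W(c); p=o['eef_pos']*1000
r=w-p; s=(abs(r[...,0])<40)&(abs(r[...,1])<22)&(abs(r[...,2]-8)<12)
P=w[s]; print(len(P)); 
if len(P): print(P.mean(0).round(1),cv2.minAreaRect(P[:,:2].astype(np.float32))); A=np.c_[P[:,:2]-P[:,:2].mean(0),np.ones(len(P))]; print('plane z-tcp',np.linalg.lstsq(A,P[:,2]-p[2],rcond=None)[0])
E
```

```text
[ 0.64902992 -0.28401779  0.15702334] 6.893829810703109 0.565995474144586
8856
[ 650.6 -284.   167.9] ((648.2433471679688, -284.01861572265625), (43.99213790893555, 58.88124465942383), 89.9997787475586)
plane z-tcp [-4.59869594e-02 -5.43734545e-03  1.08990701e+01]
```

Call:
jog_arm --series '[[[-36.5, -29.4, 0, 0, 0, 0, 40], [-36.5, -29.4, 0, 0, 0, 0, 40], [-36.5, -29.4, 0, 0, 0, 0, 40], [-36.5, -29.4, 0, 0, 0, 0, 40], [-36.5, -29.4, 0, 0, 0, 0, 40], [0, 0, 0, 0, 0, -0.142, 40], [0, 0, 0, 0, 0, -0.142, 40], [0, 0, 0, 0, 0, -0.142, 40], [0, 0, 0, 0, 0, -0.142, 40], [0, 0, 0, 0, 0, -0.142, 40]]]'

```text
time_s: 24.8
eef_pos: [0.4507, -0.1603, 0.1583]
eef_rot: [-0.001, 0.914, 0.406, -0.0]
wrist_force: [0.2, 0.6, -0.2]
opening: 0.559
grasp_force: 61.9
```

Call:
jog_arm --series '[[[0, 0, 0, 0, 0, -0.142, 40], [0, 0, 0, 0, 0, -0.142, 40], [0, 0, 0, 0, 0, -0.142, 40], [0, 0, 0, 0, 0, -0.142, 40], [0, 0, 0, 0, 0, -0.142, 40], [0, 0, 0, 0, 0, -0.142, 40], [0, 0, 0, 0, 0, -0.142, 40], [0, 0, 0, 0, 0, -0.142, 40], [0, 0, 0, 0, 0, -0.142, 40], [0, 0, 0, 0, 0, -0.142, 40]]]'

```text
time_s: 25.8
eef_pos: [0.4507, -0.1603, 0.1582]
eef_rot: [-0.001, 0.428, 0.904, 0.0]
wrist_force: [0.1, 0.6, -0.7]
opening: 0.559
grasp_force: 61.9
```

Call:
jog_arm --series '[[[0, 0, 0, 0, 0, -0.142, 40], [0, 0, 0, 0, 0, -0.142, 40], [0, 0, 0, 0, 0, -0.142, 40], [0, 0, 0, 0, 0, -0.142, 40], [0, 0, 0, 0, 0, -0.142, 40], [0, 0, 0, 0, 0, -0.142, 40], [0, 0, 0, 0, 0, -0.142, 40], [0, 0, 0, 0, 0, -0.142, 40], [-11, 42.9, 0, 0, 0, 0, 40], [-11, 42.9, 0, 0, 0, 0, 40]]]'

```text
time_s: 26.8
eef_pos: [0.4513, -0.0717, 0.1583]
eef_rot: [-0.001, -0.121, 0.993, 0.0]
wrist_force: [0.9, 0.6, -0.4]
opening: 0.566
grasp_force: 62.0
```

Call:
jog_arm --series '[[[-11, 42.9, 0, 0, 0, 0, 40], [-11, 42.9, 0, 0, 0, 0, 40], [-11, 42.9, 0, 0, 0, 0, 40], [-11, 42.9, 0, 0, 0, 0, 40], [-11, 42.9, 0, 0, 0, 0, 40], [0, 0, 0, 0, 0, 0, 40], [0, 0, 0, 0, 0, 0, 40], [0, 0, 0, 0, 0, 0, 40], [0, 0, 0, 0, 0, 0, 40], [0, 0, 0, 0, 0, 0, 40]]]'

```text
time_s: 27.8
eef_pos: [0.4533, 0.1482, 0.159]
eef_rot: [-0.0, -0.121, 0.993, -0.0]
wrist_force: [-0.4, 0.4, -0.5]
opening: 0.561
grasp_force: 62.0
```

Call:
jog_arm --series '[[[0, 0, 0, 0, 0, -0.009, 40], [-41.6, 7.3, 0, 0, 0, 0, 40], [-41.6, 7.3, 0, 0, 0, 0, 40], [-41.6, 7.3, 0, 0, 0, 0, 40], [-41.6, 7.3, 0, 0, 0, 0, 40], [-41.6, 7.3, 0, 0, 0, 0, 40], [0, 0, 0, 0, 0, 0, 40], [0, 0, 40, 0, 0, 0, 40], [0, 0, 40, 0, 0, 0, 40], [0, 0, 0, 0, 0, 0, 40]]]'

```text
time_s: 28.8
eef_pos: [0.64, 0.2353, 0.072]
eef_rot: [-0.006, -0.126, 0.992, -0.0]
wrist_force: [-1.6, -0.6, -1.7]
opening: 0.562
grasp_force: 62.1
```

Run:
```python
from h import *
c=snap('wrist','w14'); o=ctrl.get_obs(); print(o['eef_pos'],yaw(o),o['opening'])
H,S,V=cv2.split(cv2.cvtColor(c['frame'],cv2.COLOR_BGR2HSV))
tray(c,[599.4,270],14.4,(S>200)&(H<17),.0095,60)
w=W(c); p=o['eef_pos']*1000
r=w-p; s=(abs(r[...,0])<20)&(abs(r[...,1])<20)&(abs(r[...,2]-8)<12)
P=w[s]; print(len(P)); A=np.c_[P[:,:2]-p[:2],np.ones(len(P))]; print('plane z-tcp',np.linalg.lstsq(A,P[:,2]-p[2],rcond=None)[0])
s=(abs(r[...,0])<40)&(abs(r[...,1])<22)&(abs(r[...,2]-10)<8); P=w[s]
a=np.radians(yaw(o)); t=(P[:,:2]-p[:2])@np.array([[np.cos(a),np.sin(a)],[np.sin(a),-np.cos(a)]]); print('tool extents',np.percentile(t,[0,1,99,100],axis=0).round(1))
```

```text
[0.64223935 0.23582721 0.07570203] 194.51655320384265 0.5613761683020156
[ 249   74  200   97 5915] t [-70.5 -66.7] [-8.1 67.4] mid [-39.3   0.3] zmed 0.0071
[ 235  183   95   41 2974] t [  1.2 -79. ] [31.2 -9.9] mid [ 16.2 -44.4] zmed 0.0071
[ 387  200   60   58 1017] t [13.6 33.7] [58.6 77.5] mid [36.1 55.6] zmed 0.0071
5873
plane z-tcp [3.57901102e-03 8.37533727e-03 7.77863884e+00]
tool extents [[-31.4 -24.5]
 [-28.9 -23.5]
 [ 23.9  24.5]
 [ 25.6  25.7]]
```

Call:
jog_arm --series '[[[0, 0, 20, 0, 0, 0, 40], [0, 0, 20, 0, 0, 0, 40], [0, 0, 10, 0, 0, 0, 40], [0, 0, 0, 0, 0, 0, 40], [0, 0, 0, 0, 0, 0, 40], [0, 0, 0, 0, 0, 0, 40], [0, 0, 0, 0, 0, 0, 40], [0, 0, 0, 0, 0, 0, 40], [0, 0, 0, 0, 0, 0, 40], [0, 0, 0, 0, 0, 0, 40]]]'

```text
time_s: 29.85
eef_pos: [0.6453, 0.237, 0.0292]
eef_rot: [0.0, -0.127, 0.992, 0.0]
wrist_force: [0.2, 0.4, -1.0]
opening: 0.563
grasp_force: 62.1
```

Run:
```python
from h import *
c=snap('wrist','w15'); o=ctrl.get_obs(); print(o['eef_pos'],yaw(o),o['opening'],o['wrist_force'])
w=W(c); p=o['eef_pos']*1000
r=w-p; s=(abs(r[...,0])<20)&(abs(r[...,1])<20)&(abs(r[...,2]-8)<12)
P=w[s]; A=np.c_[P[:,:2]-p[:2],np.ones(len(P))]; print('plane z-tcp',np.linalg.lstsq(A,P[:,2]-p[2],rcond=None)[0])
```

```text
[0.64529211 0.23695298 0.02911002] 194.5429936382567 0.5620896572787926 [-0.51338629  0.06637682 -1.10674834]
plane z-tcp [ 0.03843715  0.02194767 11.43721121]
```

Call:
jog_arm --series '[[[0.4, -1.5, 10, 0, 0, 0, 40], [0, 0, 6, 0, 0, 0, 40], [0, 0, 1, 0, 0, 0, 40], [0, 0, 0, 0, 0, 0, 40], [0, 0, 0, 0, 0, 0, 40], [0, 0, 0, 0, 0, 0, 40], [0, 0, 0, 0, 0, 0, 40], [0, 0, 0, 0, 0, 0, 40], [0, 0, 0, 0, 0, 0, 40], [0, 0, 0, 0, 0, 0, 40]]]'

```text
time_s: 30.9
eef_pos: [0.6453, 0.2354, 0.0122]
eef_rot: [0.0, -0.127, 0.992, 0.0]
wrist_force: [0.3, -0.5, -0.0]
opening: 0.562
grasp_force: 62.1
```

Call:
jog_arm --series '[[[0, 0, 1, 0, 0, 0, 40], [0, 0, 0.7, 0, 0, 0, 40], [0, 0, 0, 0, 0, 0, 40], [0, 0, 0, 0, 0, 0, 40], [0, 0, 0, 0, 0, 0, 40], [0, 0, 0, 0, 0, 0, 40], [0, 0, 0, 0, 0, 0, 40], [0, 0, 0, 0, 0, 0, 40], [0, 0, 0, 0, 0, 0, 40], [0, 0, 0, 0, 0, 0, 40]]]'

```text
time_s: 31.9
eef_pos: [0.6453, 0.2354, 0.0104]
eef_rot: [-0.0, -0.127, 0.992, 0.0]
wrist_force: [-0.5, -0.1, -0.5]
opening: 0.565
grasp_force: 62.1
```

Call:
jog_arm --series '[[[0, 0, 0.8, 0, 0, 0, 40], [0, 0, 0, 0, 0, 0, 40], [0, 0, 0, 0, 0, 0, 50], [0, 0, 0, 0, 0, 0, 53], [0, 0, 0, 0, 0, 0, 56], [0, 0, 0, 0, 0, 0, 58], [0, 0, 0, 0, 0, 0, 58], [0, 0, 0, 0, 0, 0, 58], [0, 0, 0, 0, 0, 0, 58], [0, 0, 0, 0, 0, 0, 58]]]'

```text
time_s: 32.9
eef_pos: [0.6453, 0.2354, 0.0096]
eef_rot: [0.0, -0.127, 0.992, -0.0]
wrist_force: [-0.3, 0.5, -0.5]
opening: 0.676
grasp_force: 0.0
```

Call:
jog_arm --series '[[[0, 0, -5, 0, 0, 0, 58], [0, 0, -15, 0, 0, 0, 58], [0, 0, -30, 0, 0, 0, 58], [0, 0, -40, 0, 0, 0, 58], [0, 0, -45, 0, 0, 0, 58], [0, 0, -45, 0, 0, 0, 58], [0, 0, 0, 0, 0, 0, 58], [0, 0, 0, 0, 0, 0, 60], [0, 0, 0, 0, 0, 0, 66], [0, 0, 0, 0, 0, 0, 66]]]'

```text
time_s: 33.9
eef_pos: [0.6442, 0.2352, 0.1877]
eef_rot: [-0.002, -0.127, 0.992, -0.0]
wrist_force: [-0.7, -0.0, 0.4]
opening: 0.769
grasp_force: 0.0
```

Run:
```python
from h import *
c=snap('wrist','w16'); o=ctrl.get_obs(); print(o['eef_pos'],yaw(o))
w=W(c); T=np.array([599.4,270]);a=np.radians(14.4);R=np.array([[np.cos(a),-np.sin(a)],[np.sin(a),np.cos(a)]])
t=(w[...,:2]-T)@R
for nm,cx,cy in(('box',36,-45),('brass',36,55)):
    s=(abs(t[...,0]-cx)<33)&(abs(t[...,1]-cy)<33)&(w[...,2]>15.5)&(w[...,2]<40)
    P=t[s]; z=w[...,2][s]; print(nm,s.sum())
    if s.sum()>50: print(cv2.minAreaRect(P.astype(np.float32)),np.percentile(z,[5,50,95]).round(1),np.linalg.lstsq(np.c_[P-P.mean(0),np.ones(len(P))],z,rcond=None)[0].round(4))
H,S,V=cv2.split(cv2.cvtColor(c['frame'],cv2.COLOR_BGR2HSV))
tray(c,[599.4,270],14.4,(H>105)&(H<135)&(S>120),.0155)
tray(c,[599.4,270],14.4,(S>200)&(H<17),.0075,30)
```

```text
[0.64429786 0.23518725 0.18771744] 194.53893135273395
box 2118
((40.63558578491211, -44.47419738769531), (54.95143508911133, 50.05815505981445), 0.32645800709724426) [19.1 20.4 21.5] [5.30000e-03 7.00000e-04 2.03506e+01]
brass 557
((37.01923751831055, 54.039493560791016), (29.006101608276367, 29.619983673095703), 61.761131286621094) [16.6 18.5 33.4] [ 0.1157  0.1502 22.7965]
[325 116  60  12 607] t [-43.1  -1.7] [-32.2  59.7] mid [-37.7  29. ] zmed 0.0192
[ 262   88  129   63 2986] t [-70.8 -67.3] [-8.1 68.2] mid [-39.4   0.5] zmed 0.007
[ 252  158   64   62 1466] t [  0.7 -79.6] [71.  -9.2] mid [ 35.8 -44.4] zmed 0.0071
[353 170  40  40 562] t [13.7 33.9] [58.7 78.2] mid [36.2 56.1] zmed 0.0072
```

The box is seated flat: top 20.4 mm, extents inside the square. The brass flange and the blue driver are unchanged. Large flange next.

Call:
jog_arm --series '[[[11.3, 44.7, 0, 0, 0, 0, 66], [11.3, 44.7, 0, 0, 0, 0, 66], [11.3, 44.7, 0, 0, 0, 0, 66], [11.3, 44.7, 0, 0, 0, 0, 66], [11.3, 44.7, 0, 0, 0, 0, 66], [0, 0, 30, 0, 0, 0, 66], [0, 0, 40, 0, 0, 0, 66], [0, 0, 35, 0, 0, 0, 66], [0, 0, 10, 0, 0, 0, 66], [0, 0, 0, 0, 0, 0, 66]]]'

```text
time_s: 34.95
eef_pos: [0.5328, 0.4365, 0.0717]
eef_rot: [-0.003, -0.127, 0.992, -0.001]
wrist_force: [0.4, -0.6, -0.1]
opening: 0.775
grasp_force: 0.0
```

Run:
```python
from h import *
c=snap('wrist','w17'); o=ctrl.get_obs(); print(o['eef_pos'],yaw(o),o['opening'],o['q'])
w=W(c)
s=(abs(w[...,0]-533)<40)&(abs(w[...,1]-437)<34)&(w[...,2]>5.5)&(w[...,2]<11)
P=w[s]; print(len(P),cv2.minEnclosingCircle(P[:,:2].astype(np.float32)),cv2.minAreaRect(P[:,:2].astype(np.float32)))
s=(abs(w[...,0]-533)<30)&(abs(w[...,1]-437)<30)&(w[...,2]>18)&(w[...,2]<26)
P=w[s]; print(len(P),cv2.minEnclosingCircle(P[:,:2].astype(np.float32)),np.median(P[:,2]))
```

```text
[0.53438238 0.4373661  0.07423767] 194.53220144896227 0.7745836044997446 [ 5.14455744e-01  5.89720668e-01  1.39324857e+00  1.68580962e-05
  1.15998142e+00 -1.30998209e+00]
2083 ((532.0059814453125, 437.0802307128906), 25.281648635864258) ((531.8240966796875, 437.3403625488281), (49.62232208251953, 49.69721221923828), 55.63599395751953)
808 ((531.7388305664062, 437.1168212890625), 14.405869483947754) 21.434142362674507
```

Call:
jog_arm --series '[[[1.4, 0.4, 30, 0, 0, 0, 66], [0, 0, 25, 0, 0, 0, 66], [0, 0, 12, 0, 0, 0, 66], [0, 0, 4.5, 0, 0, 0, 66], [0, 0, 0, 0, 0, 0, 66], [0, 0, 0, 0, 0, 0, 40], [0, 0, 0, 0, 0, 0, 40], [0, 0, 0, 0, 0, 0, 40], [0, 0, 0, 0, 0, 0, 40], [0, 0, 0, 0, 0, 0, 40]]]'

```text
time_s: 36.0
eef_pos: [0.5345, 0.4382, 0.006]
eef_rot: [0.002, -0.127, 0.992, 0.0]
wrist_force: [-1.3, -2.2, 7.1]
opening: 0.508
grasp_force: 60.0
```

Call:
jog_arm --series '[[[0, 0, -5, 0, 0, 0, 40], [0, 0, -15, 0, 0, 0, 40], [0, 0, -30, 0, 0, 0, 40], [0, 0, -30, 0, 0, 0, 40], [0, 0, -40, 0, 0, 0, 40], [0, 0, -40, 0, 0, 0, 40], [0, 0, 0, 0, 0, 0, 40], [0, 0, 0, 0, 0, 0, 40], [0, 0, 0, 0, 0, 0, 40], [0, 0, 0, 0, 0, 0, 40]]]'

```text
time_s: 37.0
eef_pos: [0.5318, 0.4369, 0.1609]
eef_rot: [-0.002, -0.127, 0.992, -0.001]
wrist_force: [0.6, 0.0, -2.0]
opening: 0.512
grasp_force: 61.4
```

```bash
cat >> h.py <<'E'
def flange(c,o,foot,hub):
    w=W(c)-o['eef_pos']*1000
    for nm,lo,hi in(('foot',foot-3,foot+3),('hub',hub-3.5,hub+4)):
        s=(abs(w[...,0])<32)&(abs(w[...,1])<32)&(w[...,2]>lo)&(w[...,2]<hi); P=w[s]
        if len(P)>30: print(nm,len(P),cv2.minEnclosingCircle(P[:,:2].astype(np.float32)),np.median(P[:,2]),np.linalg.lstsq(np.c_[P[:,:2]-P[:,:2].mean(0),np.ones(len(P))],P[:,2],rcond=None)[0].round(3))
E
python3 - <<'E'
from h import *
c=snap('wrist','w18'); o=ctrl.get_obs(); print(o['eef_pos'],yaw(o),o['opening'],o['grasp_force'])
flange(c,o,7.5,21)
E
```

```text
[0.53198604 0.43698039 0.16098783] 194.54186189220968 0.5097918924786469 61.370779217686504
foot 793 ((-5.626583099365234, -0.08312416076660156), 32.93016815185547) 7.882467818668971 [-2.000e-03  4.000e-03  7.693e+00]
hub 553 ((-5.827110290527344, 0.013434410095214844), 33.04316329956055) 21.370166611158282 [ 1.0000e-02 -2.0000e-03  2.1326e+01]
```

Call:
jog_arm --series '[[[21.6, -36.8, 0, 0, 0, 0, 40], [21.6, -36.8, 0, 0, 0, 0, 40], [21.6, -36.8, 0, 0, 0, 0, 40], [21.6, -36.8, 0, 0, 0, 0, 40], [21.6, -36.8, 0, 0, 0, 0, 40], [21.6, -36.8, 0, 0, 0, 0, 40], [21.6, -36.8, 0, 0, 0, 0, 40], [11.1, -42.9, 0, 0, 0, 0, 40], [11.1, -42.9, 0, 0, 0, 0, 40], [11.1, -42.9, 0, 0, 0, 0, 40]]]'

```text
time_s: 38.05
eef_pos: [0.4506, 0.0159, 0.1625]
eef_rot: [-0.0, -0.127, 0.992, 0.0]
wrist_force: [0.9, -1.0, -2.5]
opening: 0.508
grasp_force: 61.5
```

Call:
jog_arm --series '[[[11.1, -42.9, 0, 0, 0, 0, 40], [11.1, -42.9, 0, 0, 0, 0, 40], [11.1, -42.9, 0, 0, 0, 0, 40], [11.1, -42.9, 0, 0, 0, 0, 40], [0, 0, 0, 0, 0, -0.058, 40], [0, 0, 0, 0, 0, 0, 40], [-5.4, -45.3, 0, 0, 0, 0, 40], [-5.4, -45.3, 0, 0, 0, 0, 40], [0, 0, 0, 0, 0, 0, 40], [0, 0, 0, 0, 0, 0, 40]]]'

```text
time_s: 39.05
eef_pos: [0.4894, -0.2421, 0.162]
eef_rot: [-0.001, -0.155, 0.988, 0.001]
wrist_force: [-0.2, 0.5, -1.9]
opening: 0.512
grasp_force: 61.8
```

Run:
```python
from h import *
c=snap('wrist','w19'); o=ctrl.get_obs(); print(o['eef_pos'],yaw(o),o['opening'],o['grasp_force'],o['q'])
g=c['frame'].astype(int)
tray(c,[478.2,-294.4],17.8,(g.min(2)>180),.0095,60)
flange(c,o,7.5,21)
```

```text
[ 0.48907364 -0.24133418  0.16202095] 197.85853518508728 0.510231859789861 61.76397261035163 [-6.76354908e-01  1.90231977e-01  1.74391528e+00  4.39329570e-04
  1.21028728e+00 -2.55899703e+00]
[    0     8   560   383 98708] t [-140.6 -316. ] [283.6 375.2] mid [71.5 29.6] zmed -0.0004
[ 172   94  129   66 4280] t [-70.  -61.7] [-9.1 63.3] mid [-39.5   0.8] zmed 0.007
[ 167  173   60   58 2725] t [  4.9 -74.9] [ 66.5 -13. ] mid [ 35.7 -44. ] zmed 0.0071
[ 245  179   75   43 1347] t [11.2  7. ] [56.4 84.2] mid [33.8 45.6] zmed 0.0071
[283 191  26  20 380] t [23.8 46.5] [44.3 72.7] mid [34.  59.6] zmed 0.0131
foot 790 ((-5.2686896324157715, -0.9261617660522461), 32.41524124145508) 7.778206963249957 [-2.000e-03  3.000e-03  7.683e+00]
hub 540 ((-5.297443389892578, -0.16562843322753906), 33.3369026184082) 21.43854039841156 [ 3.0000e-03 -3.0000e-03  2.1329e+01]
```

Call:
jog_arm --series '[[[-4.6, -45.6, 0, 0, 0, 0, 40], [-4.6, -45.6, 0, 0, 0, 0, 40], [0, 0, 20, 0, 0, 0, 40], [0, 0, 40, 0, 0, 0, 40], [0, 0, 40, 0, 0, 0, 40], [0, 0, 30, 0, 0, 0, 40], [0, 0, 10, 0, 0, 0, 40], [0, 0, 0, 0, 0, 0, 40], [0, 0, 0, 0, 0, 0, 40], [0, 0, 0, 0, 0, 0, 40]]]'

```text
time_s: 40.1
eef_pos: [0.5278, -0.3277, 0.0256]
eef_rot: [0.001, -0.155, 0.988, -0.002]
wrist_force: [0.8, -0.1, -1.4]
opening: 0.512
grasp_force: 61.8
```

Call:
jog_arm --series '[[[0, 0, 4, 0, 0, 0, 40], [0, 0, 3, 0, 0, 0, 40], [0, 0, 0, 0, 0, 0, 40], [0, 0, 0, 0, 0, 0, 40], [0, 0, 0, 0, 0, 0, 40], [0, 0, 0, 0, 0, 0, 40], [0, 0, 0, 0, 0, 0, 40], [0, 0, 0, 0, 0, 0, 40], [0, 0, 0, 0, 0, 0, 40], [0, 0, 0, 0, 0, 0, 40]]]'

```text
time_s: 41.1
eef_pos: [0.5264, -0.3268, 0.0161]
eef_rot: [-0.0, -0.155, 0.988, 0.0]
wrist_force: [-0.5, -0.3, -1.8]
opening: 0.506
grasp_force: 61.8
```

Call:
jog_arm --series '[[[0.2, 1.4, 3, 0, 0, 0, 40], [0, 0, 2, 0, 0, 0, 40], [0, 0, 1, 0, 0, 0, 40], [0, 0, 0, 0, 0, 0, 40], [0, 0, 0, 0, 0, 0, 40], [0, 0, 0, 0, 0, 0, 40], [0, 0, 0, 0, 0, 0, 40], [0, 0, 0, 0, 0, 0, 40], [0, 0, 0, 0, 0, 0, 40], [0, 0, 0, 0, 0, 0, 40]]]'

```text
time_s: 42.1
eef_pos: [0.5262, -0.3261, 0.0132]
eef_rot: [0.0, -0.155, 0.988, -0.001]
wrist_force: [-8.4, 5.2, 21.1]
opening: 0.514
grasp_force: 67.4
```

Contact came early, at 21 N. I'll back off and see where the flange really is relative to the tool and the hole.

Call:
jog_arm --series '[[[0, 0, -10, 0, 0, 0, 40], [0, 0, -15, 0, 0, 0, 40], [0, 0, 0, 0, 0, 0, 40], [0, 0, 0, 0, 0, 0, 40], [0, 0, 0, 0, 0, 0, 40], [0, 0, 0, 0, 0, 0, 40], [0, 0, 0, 0, 0, 0, 40], [0, 0, 0, 0, 0, 0, 40], [0, 0, 0, 0, 0, 0, 40], [0, 0, 0, 0, 0, 0, 40]]]'

```text
time_s: 43.1
eef_pos: [0.5257, -0.3255, 0.035]
eef_rot: [-0.0, -0.155, 0.988, 0.0]
wrist_force: [-0.6, -0.7, -2.0]
opening: 0.513
grasp_force: 61.8
```

Run:
```python
from h import *
c=snap('wrist','w20'); o=ctrl.get_obs(); p=o['eef_pos']*1000; print(p,yaw(o),o['opening'],o['wrist_force'],o['q'])
w=W(c)-p; a=np.radians(yaw(o)); M=np.array([[np.cos(a),np.sin(a)],[np.sin(a),-np.cos(a)]]); t=w[...,:2]@M
for nm,lo,hi in(('foot',4.5,11),('hub',17,26)):
    s=(abs(t[...,0])<40)&(abs(t[...,1])<18)&(w[...,2]>lo)&(w[...,2]<hi); P=t[s]; print(nm,len(P),np.percentile(P,[0,2,98,100],axis=0).round(1).tolist(),np.median(w[...,2][s]))
g=c['frame'].astype(int)
tray(c,[477.8,-293.7],17.8,(g.min(2)>180),.0075,60)
```

```text
[ 525.7475696  -325.55990822   35.06049428] 197.86359265421214 0.5088604822913623 [-0.06340583 -0.80365536 -1.49243314] [-7.46109884e-01  5.08704440e-01  1.61295415e+00  2.65327306e-06
  1.01994066e+00 -2.62868611e+00]
foot 562 [[-7.1, -14.3], [-6.5, -13.0], [17.4, 13.9], [18.0, 16.5]] 7.910630100739475
hub 9 [[-5.9, -12.7], [-5.9, -12.1], [14.8, 11.2], [15.7, 11.9]] 17.32280176455395
[  249    51   231   118 13353] t [-69.9 -63.8] [-8.6 62.5] mid [-39.2  -0.6] zmed 0.007
[ 232  191  102  107 6273] t [  5.1 -76.9] [ 77.2 -13.7] mid [ 41.2 -45.3] zmed 0.0374
[ 364  202  131   73 4499] t [11.9  6.7] [60.2 83.2] mid [36. 45.] zmed 0.0071
[ 434  222   39   37 1036] t [24.6 50.1] [48.8 72.6] mid [36.7 61.3] zmed 0.0132
[ 230  303  108   45 4130] t [ 81.7 -81.6] [117.3  -7.8] mid [ 99.5 -44.7] zmed -0.0003
```

Run:
```python
from h import *
for f,p,y in(('w18',[531.9,437,161],194.54),('w20',[525.75,-325.56,35.06],197.86)):
    c=load(f); w=W(c)-p; a=np.radians(y); t=w[...,:2]@np.array([[np.cos(a),np.sin(a)],[np.sin(a),-np.cos(a)]])
    print(f)
    for j in range(28,-33,-4):
        row=''
        for i in range(-28,29,4):
            s=(abs(t[...,0]-j)<2)&(abs(t[...,1]-i)<2)&(w[...,2]<60)&(w[...,2]>-60); row+=f'{np.median(w[...,2][s]):5.0f}' if s.sum() else '    .'
        print(f'{j:4d}',row)
```

```text
w18
  28     .    .    .    .    .   -2    0    1    1   -0    .    .    .    .    .
  24     .    .    .   -0    2    2    3    3    3    2    2    1    .    .    .
  20     .    .    0    2    3    3    3    3    3    3    3    2    2    .    .
  16     .    .    2    3    3    5   11   12   11    6    3    3    2    3    .
  12    50   51    3    2    5   15   15   16   16   15    7    2    3   52   50
   8    28   30   20    3   15   16   15    .    .   16   15    3    3   29   30
   4    24   40   20    3   16   15    .    .    .   15   16    3    3   38    .
   0     .   40   17    3   15   11    .    .    .   11   16    3    3   33    .
  -4     .   39   19    3   15   14    6    5    6   12   16    3    3   31    .
  -8     .   39   20    3    .   15   15   10   15   16   15    3    3   31    .
 -12     .   39   21    2    3    .   15   15   15   15    3    3    3   28    .
 -16     .    .    .    2    2    3    .    .    .    3    2    2    1    .    .
 -20     .    .    .    .    2    2    2    2    2    2    2    1    .    .    .
 -24     .    .    .    .    .    .    2   
[... 799 characters left out ...]
16   12    .    .    .   10   16    3    3   32  -28
  -4   -28   39   19    3   15   14    7    7    7   12   16    3    3   32  -28
  -8     .   39   20    2   15   15   15    9   15   15   16    3    3   31    .
 -12     .   39   19    2    3  -28  -28  -28  -28  -28    3    3    3   30    .
 -16     .    .    .    2    3    3  -28  -28  -28    3    3    2    2    .    .
 -20     .    .    .    .    2    2    2    3    3    3    2    .    .    .    .
 -24     .  -24    .    .    .    .    .    2    2    .    .    .    .  -23  -24
 -28     .  -24  -24    .    .    .    .    .    .    .    .    .  -22  -23  -23
 -32   -23  -23  -23  -23    .    .    .    .    .    .    .  -23  -23  -23  -23
```

The flange sits 5 mm deeper below the TCP than I assumed: underside at TCP-6. So the contact was simply it bottoming in its hole. I'll lower to TCP 14 and release.

Call:
jog_arm --series '[[[0, 0, 12, 0, 0, 0, 40], [0, 0, 6, 0, 0, 0, 40], [0, 0, 2.5, 0, 0, 0, 40], [0, 0, 0, 0, 0, 0, 40], [0, 0, 0, 0, 0, 0, 40], [0, 0, 0, 0, 0, 0, 40], [0, 0, 0, 0, 0, 0, 40], [0, 0, 0, 0, 0, 0, 40], [0, 0, 0, 0, 0, 0, 40], [0, 0, 0, 0, 0, 0, 40]]]'

```text
time_s: 44.15
eef_pos: [0.5258, -0.3256, 0.0146]
eef_rot: [0.0, -0.155, 0.988, -0.0]
wrist_force: [-0.4, -0.4, -1.6]
opening: 0.511
grasp_force: 61.8
```

Call:
jog_arm --series '[[[0, 0, 0, 0, 0, 0, 46], [0, 0, 0, 0, 0, 0, 52], [0, 0, 0, 0, 0, 0, 58], [0, 0, 0, 0, 0, 0, 60], [0, 0, 0, 0, 0, 0, 60], [0, 0, -5, 0, 0, 0, 60], [0, 0, -20, 0, 0, 0, 60], [0, 0, -40, 0, 0, 0, 60], [0, 0, -45, 0, 0, 0, 60], [0, 0, -40, 0, 0, 0, 60]]]'

```text
time_s: 45.15
eef_pos: [0.5258, -0.3256, 0.167]
eef_rot: [0.0, -0.155, 0.988, -0.0]
wrist_force: [0.5, -0.1, 0.7]
opening: 0.702
grasp_force: 0.0
```

Call:
jog_arm --series '[[[5.4, 45.3, 0, 0, 0, 0, 50], [5.4, 45.3, 0, 0, 0, 0, 50], [5.4, 45.3, 0, 0, 0, 0, 50], [0, 0, 0, 0, 0, 0, 40], [0, 0, 0, 0, 0, 0, 35], [0, 0, 0, 0, 0, 0, 35], [0, 0, 0, 0, 0, 0, 35], [0, 0, 0, 0, 0, 0, 35], [0, 0, 0, 0, 0, 0, 35], [0, 0, 0, 0, 0, 0, 35]]]'

```text
time_s: 46.15
eef_pos: [0.4687, -0.2015, 0.1644]
eef_rot: [-0.0, -0.155, 0.988, 0.0]
wrist_force: [-0.2, 0.2, 0.5]
opening: 0.411
grasp_force: 0.0
```

```bash
cat >> h.py <<'E'
def intray(c,T,deg,cx,cy,h,zlo,zhi):
    w=W(c);a=np.radians(deg);R=np.array([[np.cos(a),-np.sin(a)],[np.sin(a),np.cos(a)]]); t=(w[...,:2]-T)@R
    s=(abs(t[...,0]-cx)<h)&(abs(t[...,1]-cy)<h)&(w[...,2]>zlo)&(w[...,2]<zhi); P=t[s]; z=w[...,2][s]; print(s.sum())
    if s.sum()>30: print(cv2.minEnclosingCircle(P.astype(np.float32)),cv2.minAreaRect(P.astype(np.float32)),np.percentile(z,[5,50,95]).round(1),np.linalg.lstsq(np.c_[P-P.mean(0),np.ones(len(P))],z,rcond=None)[0].round(4))
E
python3 - <<'E'
from h import *
c=snap('wrist','w21'); o=ctrl.get_obs(); print(o['eef_pos'],yaw(o),o['opening'],o['q'])
intray(c,[477.8,-293.7],17.8,36,-45,33,13.8,19)
intray(c,[477.8,-293.7],17.8,36,-45,33,25,36)
g=c['frame'].astype(int)
tray(c,[477.8,-293.7],17.8,(g.min(2)>180),.0075,60)
E
```

```text
[ 0.46863179 -0.20139929  0.16443741] 197.84281534050152 0.4072702566846178 [-6.38956196e-01  1.08749942e-01  1.83184324e+00  1.77846283e-05
  1.20129136e+00 -2.52117482e+00]
1074
((32.72069549560547, -44.557621002197266), 25.610088348388672) ((32.954795837402344, -44.25160598754883), (49.50031661987305, 49.62029266357422), 51.51543426513672) [14.8 16.1 17.6] [ 2.40000e-03 -8.00000e-04  1.61681e+01]
452
((33.09778594970703, -44.10367202758789), 14.594049453735352) ((32.711944580078125, -44.28136444091797), (27.747093200683594, 28.410167694091797), 22.41402244567871) [25.9 28.9 30.2] [ 1.11000e-02 -1.30000e-02  2.86467e+01]
[    0    19   560   373 97100] t [-140.5 -279.1] [284.5 385.2] mid [72.  53.1] zmed -0.0004
[ 128  102  128   65 4095] t [-70.2 -63.7] [-8.5 62.4] mid [-39.4  -0.6] zmed 0.007
[ 126  179   59   57 2090] t [  4.9 -76.9] [ 67.  -15.2] mid [ 36. -46.] zmed 0.0157
[ 203  185   74   45 1830] t [11.3  5.8] [60.1 83.1] mid [35.7 44.4] zmed 0.0071
[240 197  26  24 466] t [24.2 44.5] [49.8 71.2] mid [37.  57.8] zmed 0.0131
```

The large flange is seated flat (foot top 16.1 mm, centred at tray (33,-44)). Now the red driver.

Call:
jog_arm --series '[[[0, 0, 0, 0, 0, 0.1465, 30], [9.4, 46.4, 0, 0, 0, 0, 30], [9.4, 46.4, 0, 0, 0, 0, 30], [9.4, 46.4, 0, 0, 0, 0, 30], [9.4, 46.4, 0, 0, 0, 0, 30], [9.4, 46.4, 0, 0, 0, 0, 30], [9.4, 46.4, 0, 0, 0, 0, 30], [9.4, 46.4, 0, 0, 0, 0, 30], [9.4, 46.4, 0, 0, 0, 0, 30], [0, 0, 0, 0, 0, 0.1465, 30]]]'

```text
time_s: 47.2
eef_pos: [0.3306, 0.1572, 0.1645]
eef_rot: [-0.0, -0.013, 1.0, 0.001]
wrist_force: [-0.5, -0.9, -0.7]
opening: 0.358
grasp_force: 0.0
```

Run:
```python
from h import *
c=snap('wrist','w22'); o=ctrl.get_obs(); print(o['eef_pos'],yaw(o),o['opening'])
H,S,V=cv2.split(cv2.cvtColor(c['frame'],cv2.COLOR_BGR2HSV))
w=W(c); L=(abs(w[...,0]-377)<60)&(abs(w[...,1]-240)<70)&(w[...,2]<30)
print('red',driver(c,L&((H<8)|(H>172))&(S>140)))
print('yel',driver(c,L&(H>15)&(H<32)&(S>140)))
```

```text
[0.33185478 0.1553077  0.16464913] 180.76666174874904 0.3514151386398024
red {'rect': ((373.6083679199219, 215.50531005859375), (47.59415054321289, 11.751171112060547), 3.932689666748047), 'mean': array([371.8, 214.6]), 'mid': array([373.7, 214.6]), 'len': np.float64(47.3), 'ang': np.float64(0.5), 'st': array([330, 213,  12,  42, 393], dtype=int32)}
yel {'rect': ((377.4590759277344, 271.018310546875), (63.59587860107422, 11.838090896606445), 15.910422325134277), 'mean': array([374.6, 270. ]), 'mid': array([377.5, 270.8]), 'len': np.float64(63.6), 'ang': np.float64(15.8), 'st': array([377, 212,  17,  53, 474], dtype=int32)}
```

Call:
jog_arm --series '[[[-22.7, 29.5, 0, 0, 0, 0, 30], [-22.7, 29.5, 0, 0, 0, 0, 30], [0, 0, 30, 0, 0, 0, 30], [0, 0, 40, 0, 0, 0, 30], [0, 0, 28, 0, 0, 0, 30], [0, 0, 0, 0, 0, 0, 30], [0, 0, 0, 0, 0, 0, 30], [0, 0, 0, 0, 0, 0, 30], [0, 0, 0, 0, 0, 0, 30], [0, 0, 0, 0, 0, 0, 30]]]'

```text
time_s: 48.25
eef_pos: [0.3788, 0.2126, 0.0679]
eef_rot: [0.001, -0.009, 1.0, 0.0]
wrist_force: [0.3, -0.1, 0.0]
opening: 0.353
grasp_force: 0.0
```

Run:
```python
from h import *
c=snap('wrist','w23'); o=ctrl.get_obs(); print(o['eef_pos'],yaw(o),o['opening'])
H,S,V=cv2.split(cv2.cvtColor(c['frame'],cv2.COLOR_BGR2HSV))
w=W(c); L=(abs(w[...,0]-377)<60)&(abs(w[...,1]-240)<70)&(w[...,2]<30)
print('red',driver(c,L&((H<8)|(H>172))&(S>140)))
```

```text
[0.37850452 0.21261292 0.06767091] 181.08607993507965 0.35318914742275853
red {'rect': ((379.5442810058594, 216.1881561279297), (63.166404724121094, 13.311355590820312), 0.720625638961792), 'mean': array([377. , 215.8]), 'mid': array([379.6, 215.8]), 'len': np.float64(63.2), 'ang': np.float64(0.4), 'st': array([ 278,  182,   20,   84, 1325], dtype=int32)}
```

Call:
jog_arm --series '[[[0, 2.9, 25, 0, 0, 0, 30], [0, 0, 22, 0, 0, 0, 30], [0, 0, 10, 0, 0, 0, 30], [0, 0, 3.5, 0, 0, 0, 30], [0, 0, 0, 0, 0, 0, 8], [0, 0, 0, 0, 0, 0, 8], [0, 0, 0, 0, 0, 0, 8], [0, 0, 0, 0, 0, 0, 8], [0, 0, 0, 0, 0, 0, 8], [0, 0, 0, 0, 0, 0, 8]]]'

```text
time_s: 49.3
eef_pos: [0.3781, 0.2155, 0.0065]
eef_rot: [0.0, -0.009, 1.0, 0.0]
wrist_force: [-0.6, -0.6, 4.0]
opening: 0.133
grasp_force: 59.0
```

Call:
jog_arm --series '[[[0, 0, -5, 0, 0, 0, 8], [0, 0, -20, 0, 0, 0, 8], [0, 0, -40, 0, 0, 0, 8], [0, 0, -40, 0, 0, 0, 8], [0, 0, -25, 0, 0, 0, 8], [0, 0, 0, 0, 0, 0.1421, 8], [0, 0, 0, 0, 0, 0.1421, 8], [0, 0, 0, 0, 0, 0.1421, 8], [0, 0, 0, 0, 0, 0.1421, 8], [0, 0, 0, 0, 0, 0.1421, 8]]]'

```text
time_s: 50.3
eef_pos: [0.3773, 0.2153, 0.1362]
eef_rot: [-0.0, 0.342, 0.94, -0.0]
wrist_force: [-0.2, -0.2, -0.3]
opening: 0.136
grasp_force: 58.7
```

Call:
jog_arm --series '[[[0, 0, 0, 0, 0, 0.1421, 8], [0, 0, 0, 0, 0, 0.1421, 8], [0, 0, 0, 0, 0, 0.1421, 8], [0, 0, 0, 0, 0, 0.1421, 8], [0, 0, 0, 0, 0, 0, 8], [0, 0, 0, 0, 0, 0, 8], [0, 0, 0, 0, 0, 0, 8], [0, 0, 0, 0, 0, 0, 8], [0, 0, 0, 0, 0, 0, 8], [0, 0, 0, 0, 0, 0, 8]]]'

```text
time_s: 51.3
eef_pos: [0.3776, 0.2153, 0.1361]
eef_rot: [-0.0, 0.589, 0.808, -0.0]
wrist_force: [-0.4, -0.6, 0.4]
opening: 0.136
grasp_force: 58.8
```

Run:
```python
from h import *
c=snap('wrist','w24'); o=ctrl.get_obs(); print(o['eef_pos'],yaw(o),o['opening'],o['grasp_force'],o['q'])
H,S,V=cv2.split(cv2.cvtColor(c['frame'],cv2.COLOR_BGR2HSV))
w=W(c)/1000-o['eef_pos']; L=(abs(w[...,:2]).max(2)<.07)&(w[...,2]>-.02)
print('red',driver(c,L&((H<8)|(H>172))&(S>140),o['eef_pos'][2]+.005), np.median(w[...,2][L&((H<8)|(H>172))&(S>140)]))
```

```text
[0.37758971 0.21534569 0.13609031] 107.82675336817614 0.1408720161430526 58.83903086185455 [ 2.43875397e-01 -2.43301660e-02  2.03507493e+00 -4.34231719e-06
  1.13090009e+00 -6.72582946e-02]
red {'rect': ((379.26953125, 215.6669464111328), (13.035154342651367, 64.69042205810547), 18.45586395263672), 'mean': array([378. , 218.9]), 'mid': array([379.1, 215.6]), 'len': np.float64(64.7), 'ang': np.float64(-72.4), 'st': array([ 270,  207,   27,  114, 2563], dtype=int32)} 0.008601229121065632
```

Call:
jog_arm --series '[[[-44.6, -9, 0, 0, 0, 0, 8], [-44.6, -9, 0, 0, 0, 0, 8], [-44.6, -9, 0, 0, 0, 0, 8], [-44.6, -9, 0, 0, 0, 0, 8], [-44.6, -9, 0, 0, 0, 0, 8], [-44.6, -9, 0, 0, 0, 0, 8], [-44.6, -9, 0, 0, 0, 0, 8], [-44.6, -9, 0, 0, 0, 0, 8], [-44.6, -9, 0, 0, 0, 0, 8], [-44.6, -9, 0, 0, 0, 0, 8]]]'

```text
time_s: 52.35
eef_pos: [0.4281, -0.2389, 0.1361]
eef_rot: [0.0, 0.589, 0.808, 0.0]
wrist_force: [1.5, -0.3, 0.4]
opening: 0.136
grasp_force: 58.8
```

Call:
jog_arm --series '[[[-44.6, -9, 0, 0, 0, 0, 8], [0, 0, 0, 0, 0, 0, 8], [0, 0, 25, 0, 0, 0, 8], [0, 0, 35, 0, 0, 0, 8], [0, 0, 20, 0, 0, 0, 8], [0, 0, 0, 0, 0, 0, 8], [0, 0, 0, 0, 0, 0, 8], [0, 0, 0, 0, 0, 0, 8], [0, 0, 0, 0, 0, 0, 8], [0, 0, 0, 0, 0, 0, 8]]]'

```text
time_s: 53.35
eef_pos: [0.434, -0.2826, 0.0573]
eef_rot: [0.001, 0.589, 0.808, -0.0]
wrist_force: [0.6, -1.0, -0.9]
opening: 0.135
grasp_force: 58.8
```

Run:
```python
from h import *
c=snap('wrist','w25'); o=ctrl.get_obs(); print(o['eef_pos'],yaw(o),o['opening'],o['grasp_force'])
g=c['frame'].astype(int)
tray(c,[478,-294.3],17.8,(g.min(2)>170),.0075,60)
```

```text
[ 0.4338154  -0.28245102  0.05701703] 107.80621854169149 0.13405123685946754 58.83751630783081
[  131     0   429   390 74957] t [-133.  -117.7] [194.3 163.2] mid [30.7 22.7] zmed -0.0004
[ 351  143   82  111 4313] t [11.5  6.7] [60.6 83.9] mid [36.  45.3] zmed 0.0071
[ 374  162   40   41 1236] t [24.1 44.6] [50.1 71.7] mid [37.1 58.2] zmed 0.0131
[ 235  176   90   76 3710] t [-70.2   8.4] [-8.4 62.6] mid [-39.3  35.5] zmed 0.0071
[361 280  59  30 564] t [ 21.  -39.8] [ 66.8 -15. ] mid [ 43.9 -27.4] zmed 0.0074
[270 308  21  41 366] t [-47.  -75.5] [-31.5 -38.6] mid [-39.2 -57.1] zmed 0.0075
```

Call:
jog_arm --series '[[[0, -0.5, 20, 0, 0, 0, 8], [0, 0, 16, 0, 0, 0, 8], [0, 0, 6, 0, 0, 0, 8], [0, 0, 3.5, 0, 0, 0, 8], [0, 0, 0, 0, 0, 0, 8], [0, 0, 0, 0, 0, 0, 8], [0, 0, 0, 0, 0, 0, 8], [0, 0, 0, 0, 0, 0, 8], [0, 0, 0, 0, 0, 0, 8], [0, 0, 0, 0, 0, 0, 8]]]'

```text
time_s: 54.4
eef_pos: [0.4329, -0.2822, 0.0107]
eef_rot: [0.0, 0.589, 0.808, -0.0]
wrist_force: [-0.0, 0.1, 0.0]
opening: 0.136
grasp_force: 59.0
```

Call:
jog_arm --series '[[[0, 0, 0, 0, 0, 0, 14], [0, 0, 0, 0, 0, 0, 20], [0, 0, 0, 0, 0, 0, 26], [0, 0, 0, 0, 0, 0, 26], [0, 0, 0, 0, 0, 0, 26], [0, 0, -5, 0, 0, 0, 26], [0, 0, -20, 0, 0, 0, 26], [0, 0, -40, 0, 0, 0, 26], [0, 0, -45, 0, 0, 0, 26], [0, 0, -45, 0, 0, 0, 26]]]'

```text
time_s: 55.4
eef_pos: [0.4325, -0.2818, 0.1673]
eef_rot: [-0.0, 0.589, 0.808, 0.0]
wrist_force: [0.6, -0.6, 0.9]
opening: 0.304
grasp_force: 0.0
```

Call:
jog_arm --series '[[[-45, -5, 0, 0, 0, 0, 40], [-45, -5, -30, 0, 0, 0, 40], [-30, -5, -40, 0, 0, 0, 60], [0, 0, -30, 0, 0, 0, 85], [0, 0, 0, 0, 0, 0, 85], [0, 0, 0, 0, 0, 0, 85], [0, 0, 0, 0, 0, 0, 85], [0, 0, 0, 0, 0, 0, 85], [0, 0, 0, 0, 0, 0, 85], [0, 0, 0, 0, 0, 0, 85]]]'

```text
time_s: 56.4
eef_pos: [0.4544, -0.3969, 0.2623]
eef_rot: [-0.001, 0.589, 0.808, 0.0]
wrist_force: [-0.2, -0.0, 0.1]
opening: 0.997
grasp_force: 0.0
```

Run:
```python
from h import *
c=snap('wrist','w26'); o=ctrl.get_obs(); print(o['eef_pos'],yaw(o),o['opening'])
H,S,V=cv2.split(cv2.cvtColor(c['frame'],cv2.COLOR_BGR2HSV))
tray(c,[478,-294.3],17.8,((H<8)|(H>172))&(S>140),.0155,60)
intray(c,[478,-294.3],17.8,36,-45,33,13.8,19)
d=snap('side','side9')
a=cv2.resize(c['frame'],(560,420)); b=cv2.resize(d['frame'][140:340,200:360],(240,300),interpolation=cv2.INTER_CUBIC)
im=np.zeros((420,800,3),np.uint8); im[:,:560]=a; im[:300,560:]=b
cv2.imwrite('pics/final.png',im)
H,S,V=cv2.split(cv2.cvtColor(d['frame'],cv2.COLOR_BGR2HSV)); L=np.zeros(H.shape,bool); L[255:300,285:350]=1
m=L&(H>15)&(H<32)&(S>140); print('yellow in side', np.argwhere(m).mean(0)[::-1]); 
e=load('side0')['frame']; H,S,V=cv2.split(cv2.cvtColor(e,cv2.COLOR_BGR2HSV)); print(np.argwhere(L&(H>15)&(H<32)&(S>140)).mean(0)[::-1])
```

```text
[ 0.4544664  -0.3970242   0.26251569] 107.81734357985177 0.993248652189029
[291  60  10  54 436] t [-42.6  -5.2] [-31.5  55.8] mid [-37.   25.3] zmed 0.0192
749
((37.4567756652832, -37.18198013305664), 32.1381950378418) ((38.6460075378418, -41.951053619384766), (59.60622024536133, 52.846092224121094), 1.5215963125228882) [14.7 16.1 17.4] [-1.00000e-03  2.30000e-03  1.60834e+01]
yellow in side [322.06315789 278.88421053]
[322.10416667 278.85416667]
```

View pics/final.png

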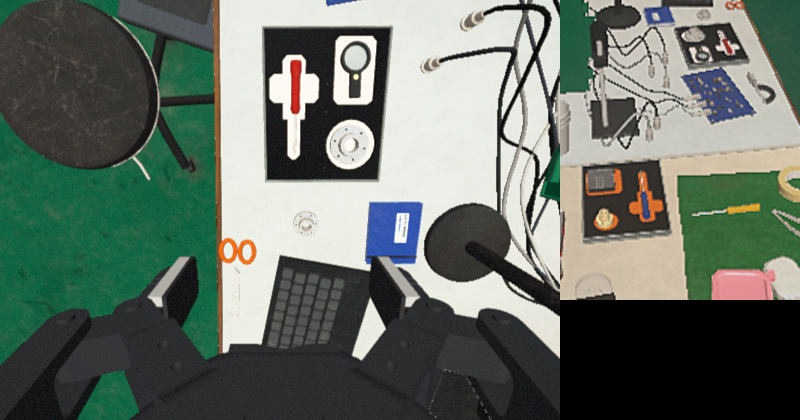

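The white tray holds the red driver (295,90), the loupe and the large flange (350,145), and the small flange is undisturbed at (305,222). The orange tray (side inset) holds the box, the brass flange and the blue driver. The yellow driver hasn't moved, so I'm handing in.

```bash
python3 -c "
from bench import ctrl
print(ctrl.hand_in())"
```

```text
the job is handed in; nothing more can be done
None
```

Both kits are packed and the job was handed in at about 56 s of the 122 s limit; all five items measured flat and inside their own cut-outs, and the yellow driver and small flange were left where they were.

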